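# Lock a jar mill, load its hexagon drives, free it again

## Task

Make the bench jar mill ready to run. Turn its carrier, which has a black handle in the middle, until the hole in the lug stands over the bore in the deck, and push the red-knobbed locking pin from its parking hole down through both until its collar sits on the lug; only then load all sample jars that are there, one on each drive stub, turning each one bit by bit under light pressure as needed until it drops fully down over the hexagon, and put the brass balance blank on the stub, if any, that is left empty. When every stub is loaded, pull the pin and put it fully back in its parking hole, so that the carrier is free, without disturbing the bottles, beaker and white jar.

Things in the scene. Friction and masses are not known exactly. Their poses are not given: they have to be found in the camera images.
- jar_a_mid (a point): steel grinding jar, blue lid, 62 mm across, 90 mm tall, 0.32 kg, may be absent; point on its axis 45 mm above its underside, z its axis. Its black knob, 32 mm across, runs from 21 to 45 mm above this point: grip it at any yaw. Hexagonal recess in the underside: 41.8 mm across flats, 17 mm deep, corners along x and every 60 degrees from it
- jar_b_mid (a point): steel grinding jar, blue lid, 62 mm across, 90 mm tall, 0.32 kg, may be absent; point on its axis 45 mm above its underside, z its axis. Its black knob, 32 mm across, runs from 21 to 45 mm above this point: grip it at any yaw. Hexagonal recess in the underside: 41.8 mm across flats, 17 mm deep, corners along x and every 60 degrees from it
- jar_c_mid (a point): steel grinding jar, blue lid, 62 mm across, 90 mm tall, 0.32 kg, may be absent; point on its axis 45 mm above its underside, z its axis. Its black knob, 32 mm across, runs from 21 to 45 mm above this point: grip it at any yaw. Hexagonal recess in the underside: 41.8 mm across flats, 17 mm deep, corners along x and every 60 degrees from it
- blank_mid (a point): balance blank: a brass body of exactly the same shape, knob and hexagon recess as the jars, with a black knob, about 0.40 kg, always there; same point and axes as for the jars. Needed only when fewer than three jars are there
- pin_mid (a point): locking pin: point on its axis 48 mm above its tip, z its axis. Shank 10 mm thick, 36 mm long with 10 mm tapered tip; collar 20 mm across, 4 mm thick; stem 12 mm thick, 32 mm long; red knob 24 mm across, from 24 to 48 mm above this point: grip it there. At the start parked upright, shank wholly in the deck (point 66 mm above the bench); home in the lug: 79 mm
- bore (a point): centre of the mouth of the bore (12.5 mm across) in the deck of the mill, 54 mm above the bench, into which the locking pin goes; fixed in the mill casing (206 mm square, 54 mm high), 76 mm in front of the carrier's axis. Its x axis points from the mill's front to its back
- park (a point): where the pin's listed point is when the pin is fully down in its parking hole (12.5 mm across) in the deck at the front left corner of the mill: on the hole's axis, 12 mm above the deck
- lug_hole (a point): centre of the upper mouth of the hole (12.5 mm across) in the carrier's lug, 67 mm above the bench, 76 mm from the carrier's axis; the lug is 10 mm thick and 3 mm above the deck. Its frame turns with the carrier
- handle (a point): middle of the black bar handle on the carrier's axis, 94 mm above the bench; the bar is 14 mm thick along this frame's x axis, 50 mm long along y and 22 mm high (its underside 83 mm above the bench). Turning it turns the carrier
- station_1 (a point): on the axis of a drive stub of the carrier, where the middle (the listed point) of a jar stands when it is fully home: 112 mm above the bench, 45 mm above the stub's pad; z up. On the pad stands a hexagon 40 mm across flats, 10 mm high, and on that a round pilot 39.6 mm across, 6 mm high, tapered at the top, which centres a jar before the hexagon engages
- station_2 (a point): as station_1, next stub. The hexagons stand at unknown angles (this frame does not tell them), held by stiff gearing (0.3 N m, more than a light rub turns). A jar that does not match rests on the corners 10 mm above home; turned up to 60 degrees under light pressure it drops (it fits within about 4 degrees either way)
- station_3 (a point): as station_1, third stub. The stubs are 60 mm from the carrier's axis, 120 degrees apart; station_1 lies opposite the lug
- carrier (a joint): turning angle of the carrier in rad about the upward axis (counter-clockwise from above positive), 0 when the lug's hole stands exactly over the bore; moves freely between -1.3 and 1.3 against light friction (0.05 N m) and stays where it is left
- beaker: glass beaker, 54 mm across, 68 mm high, bystander; origin at the centre of its underside
- wash_bottle: translucent wash bottle with a blue cap, 187 mm high, bystander; origin at the centre of its underside
- jar_white: white screw-lid jar, 68 mm across, 94 mm high, bystander; origin at the centre of its underside
- sample_bottle_0: sample bottle with red cap, 48 mm across, 90 mm high, bystander; origin at the centre of its underside
- sample_bottle_3: brown sample bottle with black cap, 60 mm across, 110 mm high, bystander; origin at the centre of its underside
- sample_bottle_4: sample bottle with red cap, 48 mm across, 90 mm high, bystander; origin at the centre of its underside

How it is judged:
On the way, in this order (a step that is already met when the one before it is completed fails the run):
1. the carrier is locked: the pin is fully home through the lug into the bore (horizontal distance between pin_mid and bore below 0.004 m and horizontal distance between pin_mid and lug_hole below 0.004 m and z of pin_mid in the frame of lug_hole between 0.008 and 0.016 m), for 0.3 s.
2. after that, a first jar or blank has dropped home over a hexagon (((distance between jar_a_mid and station_1 below 0.005 m or distance between jar_a_mid and station_2 below 0.005 m or distance between jar_a_mid and station_3 below 0.005 m) or (distance between jar_b_mid and station_1 below 0.005 m or distance between jar_b_mid and station_2 below 0.005 m or distance between jar_b_mid and station_3 below 0.005 m) or (distance between jar_c_mid and station_1 below 0.005 m or distance between jar_c_mid and station_2 below 0.005 m or distance between jar_c_mid and station_3 below 0.005 m) or (distance between blank_mid and station_1 below 0.005 m or distance between blank_mid and station_2 below 0.005 m or distance between blank_mid and station_3 below 0.005 m))), for 0.2 s.
3. with the carrier still locked, every jar that is there is home on a stub and no stub is empty (all of step 1 and (distance between jar_a_mid and station_1 below 0.005 m or distance between jar_a_mid and station_2 below 0.005 m or distance between jar_a_mid and station_3 below 0.005 m) and (distance between jar_b_mid and station_1 below 0.005 m or distance between jar_b_mid and station_2 below 0.005 m or distance between jar_b_mid and station_3 below 0.005 m) and (distance between jar_c_mid and station_1 below 0.005 m or distance between jar_c_mid and station_2 below 0.005 m or distance between jar_c_mid and station_3 below 0.005 m) and distance between any of jar_a_mid, jar_b_mid, jar_c_mid, blank_mid and station_1 below 0.005 m and distance between any of jar_a_mid, jar_b_mid, jar_c_mid, blank_mid and station_2 below 0.005 m and distance between any of jar_a_mid, jar_b_mid, jar_c_mid, blank_mid and station_3 below 0.005 m), for 0.2 s.
At the end, for the whole second after the job is handed in: The pin is upright and fully down in its parking hole (within 5 mm); every jar present is fully down on a stub (its middle within 5 mm of the home point); every stub carries a jar or the blank; all at rest (distance between pin_mid and park below 0.005 m and angle between pin_mid's own z axis and vertical below 0.1 rad and (distance between jar_a_mid and station_1 below 0.005 m or distance between jar_a_mid and station_2 below 0.005 m or distance between jar_a_mid and station_3 below 0.005 m) and (distance between jar_b_mid and station_1 below 0.005 m or distance between jar_b_mid and station_2 below 0.005 m or distance between jar_b_mid and station_3 below 0.005 m) and (distance between jar_c_mid and station_1 below 0.005 m or distance between jar_c_mid and station_2 below 0.005 m or distance between jar_c_mid and station_3 below 0.005 m) and distance between any of jar_a_mid, jar_b_mid, jar_c_mid, blank_mid and station_1 below 0.005 m and distance between any of jar_a_mid, jar_b_mid, jar_c_mid, blank_mid and station_2 below 0.005 m and distance between any of jar_a_mid, jar_b_mid, jar_c_mid, blank_mid and station_3 below 0.005 m and linear speed of each of jar_a, jar_b, jar_c, blank, pin below 0.02 m/s); the robot touches nothing.
It fails at once if a bottle, the beaker or the white jar was knocked over or shifted by more than 3 cm (distance of any of beaker, wash_bottle, jar_white, sample_bottle_0, sample_bottle_3, sample_bottle_4 from where it was at the start of the episode above 0.03 m or angle between any of beaker, wash_bottle, jar_white, sample_bottle_0, sample_bottle_3, sample_bottle_4's own z axis and vertical above 0.5 rad).
Of jar_a, jar_b, jar_c only 2 to 3 are there at a start; the rules pass over those that are not, and their reading is None.
At some moment in a run one of jar_a, jar_b, jar_c, blank may be knocked a few centimetres aside while the robot is not near it.
It also fails if it takes over 208 s, if anything falls off the work surface, if the arm or the gripper's body presses on something with over 40 N, if the wrist force passes 120 N, or if a joint passes its speed limit or range.

## Robot

A 6-joint arm with a two-finger parallel gripper is mounted at the origin on the work surface; the furniture and walls round the work are solid. World frame = base frame: x ahead of the robot, y to its left, z up, the work surface at z = 0. Lengths are in m, angles in rad, forces in N, time in s.
With the tool pointing down it reaches from about 0.275 to 0.75 m from the base axis. Payload 10.2 kg.
Tool frame: the origin (TCP) lies at the very end of the fingers, on their centre line; the grasp point (between the pads) lies 19 mm behind it; x points along the fingers, y is the direction in which the jaws open and shut, and the axes are right-handed (so a half turn about x gives the same grasp; the last joint's range is limited). The gripper opens to 88 mm and grips with 3 to 60 N. Pads are 18 mm wide; open, the fingers measure 123 mm over their backs; the gripper's body (75 mm by 187 mm) begins 45 mm behind the grasp point.
Start: joints at [1.046, 0.313, 1.498, -0, 1.331, -0.223], TCP at [0.156, 0.501, 0.239] pointing down, gripper open.
Joint ranges: [-2.94, 2.94], [-0.97, 2.17], [0.19, 2.56], [-1.23, 4.37], [0.02, 3.11], [-2.88, 2.88]. Speed limits (rad/s): [2.39, 2.39, 3.01, 3.14, 3.14, 3.14].

## Interface

Orientations are given as a unit quaternion [x, y, z, w].
In Python, from station import bot gives the robot as it stands. The module is installed in compiled form; this text tells all that it offers.
- The arm moves only by the tool jog_arm, never from a script. Its argument "motion" is text: rows parted by semicolons, each of 7 numbers parted by spaces: the shift along the tool's x, y, z normalised to -1 to 1, where 1 is 0.8 m, then the turn, a rotation vector about the tool's x, y, z normalised to -1 to 1, where 1 is 60 degrees, then the finger opening in mm, from 0 to 88.1. In form: x y z ax ay az grip; .... A call has 1 to 10 rows; each row is the pose to reach, as a shift and turn from the pose commanded when the call began, along the tool's axes at that moment; what a row does not reach only later rows make up. A row lasts 1/10 s, in which the tool goes at most 50 mm and 8.59 degrees, less where a joint would pass 70% of its speed; a pose out of reach is approached as far as the arm can. A call with a number of a shift or a turn outside -1 to 1 is refused whole. A call with a gripper value outside its range is refused whole. The fingers move at their own pace and stop on an object; "squeeze" is the grip in N (left out, the last holds). Time passes only in rows, so rows that repeat a pose let the fingers close. It gives the time, the measured TCP pose, the force and the opening at its end, in the units of the state.
- bot.read_state(): the state, without advancing time (a new reading comes with each control period).
- bot.camera(name): name is "side" or "top"; returns a dict with "color" (480x640x3 uint8, red, green, blue), "intrinsics" (3x3 intrinsics, pixels), "world_to_cam" (4x4, takes a point from world to camera coordinates). Camera axes: x right, y down, z forward; pixel columns grow to the right and rows downward; lengths in m; the calibration is good to about 2 mm. A picture is of the moment at which its call begins. There is no depth.
- bot.close_job(): hands the job in, once; it reports no verdict.
Trained networks look in a picture, given as the dict that the camera call returned (one of the last four; its "shot" number tells which), for a name from the list of things; names that differ only in an ending like _2 or _b are one class to them, and where a whole thing is asked for, a point or a joint stands for the part that bears it (a point fixed in the world has none). Each returns a list of dicts, best first, with "score" (0 to 1); they miss things now and then, are a little off and sometimes report something else, mostly with a low value. They report only what shows in the picture. A call takes as long as a camera call.
- bot.look_for(picture, target): "rect" ([left, top, right, bottom] as shares, 0 to 1, of the picture: columns of its width, rows of its height, round what is visible of it).
- bot.silhouettes(picture, target): "pixels" (480x640 bool, what is visible of it) and "rect" ([left, top, right, bottom] as shares, 0 to 1, of the picture: columns of its width, rows of its height, round what is visible of it).
The state is a dict: "time_s": time; "joints": joint angles; "qd": joint speeds; "effort": joint torques, N m; "position": TCP position; "eef_rot": TCP orientation; "wrist_force": force on the tool from outside, world axes, zero at the start; "moment": the same for the moment, N m; "grip_width": opening from 0.0 (shut) to 1.0 (fully open).
Only numpy, scipy, OpenCV 4.12 (cv2) and the standard library are available. Lean on these libraries where they do the work, as an engineer would, in place of code of your own. Each camera call takes 0.05 s, during which the arm holds its last target. There are 200 camera calls.

## Working session

There is one attempt and no reset: what is moved stays moved. The work goes in short steps, Python scripts to look and compute and a tool call to move; the robot and the scene stay as the last step left them, time stands still between calls to the robot, and variables do not carry over. Pictures are saved under pics/ and viewed, about 12 in all and at most 16, crops included, and the job is handed in when it is done.

Besides the shell and the picture viewer there is one more tool, called after ">>>" by a JSON object that holds its "op" and its "data", one argument or row to a line. jog_arm: Moves the arm, as the interface text tells. Its arguments: {"type":"object","properties":{"motion":{"type":"string"},"squeeze":{"type":"number"}},"required":["motion"]}

```bash
mkdir -p pics
cat > h.py <<'E'
import numpy as np, cv2
from station import bot
from scipy.spatial.transform import Rotation as R
def snap(name,fn=None):
    p=bot.camera(name)
    if fn: cv2.imwrite('pics/'+fn,cv2.cvtColor(p['color'],cv2.COLOR_RGB2BGR))
    return p
def px2w(p,u,v,z):
    K=np.array(p['intrinsics']);T=np.array(p['world_to_cam'])
    d=T[:3,:3].T@np.linalg.solve(K,[u,v,1]);c=-T[:3,:3].T@T[:3,3]
    return c+d*(z-c[2])/d[2]
def w2px(p,X):
    K=np.array(p['intrinsics']);T=np.array(p['world_to_cam'])
    q=K@(T[:3,:3]@np.array(X)+T[:3,3]);return q[:2]/q[2]
def cen(s):
    v,u=np.nonzero(s['pixels']);return u.mean(),v.mean(),len(u)
E
python3 - <<'E'
from h import *
s=bot.read_state();print(s)
for n in ['top','side']:
    p=snap(n,n+'0.png')
    T=np.array(p['world_to_cam']);print(n,'cam',-T[:3,:3].T@T[:3,3],T[:3,:3].round(2).tolist(),np.array(p['intrinsics'])[0,0])
    for t in ['jar_a_mid','blank_mid','pin_mid','lug_hole','handle','bore','beaker','wash_bottle','jar_white','sample_bottle_0','sample_bottle_3','carrier']:
        for q in bot.look_for(p,t):
            r=np.array(q['rect'])*[640,480,640,480]
            if q['score']>.3: print(n,t,round(q['score'],2),r.round())
E
```

```text
{'time_s': 0.0, 'joints': array([ 1.04560458e+00,  3.13440715e-01,  1.49840642e+00, -1.15490749e-05,
        1.33099371e+00, -2.23386620e-01]), 'qd': array([ 0.00088765,  0.00191162, -0.00075131, -0.00059937,  0.0018017 ,
        0.00014616]), 'effort': array([ 6.48652785e-04, -4.02202606e+01, -2.52272397e+01,  6.95818802e-02,
        3.51493503e-02, -1.33993440e-04]), 'position': array([0.15593969, 0.50105931, 0.23817736]), 'eef_rot': array([ 0.10588653,  0.69922874, -0.10671094,  0.69891343]), 'wrist_force': array([-0.13562009, -0.25564107, -0.48746285]), 'moment': array([ 0.01592236,  0.01534741, -0.06492512]), 'grip_width': 0.999041063629801}
top cam [ 5.14624266e-01 -5.21245600e-04  1.25577127e+00] [[-0.01, -1.0, -0.0], [-1.0, 0.01, -0.06], [0.06, 0.0, -1.0]] 492.52239941864775
top jar_a_mid 0.92 [185. 315. 216. 340.]
top blank_mid 0.9 [235. 312. 262. 338.]
top pin_mid 0.65 [319. 296. 327. 305.]
top lug_hole 0.73 [320. 234. 390. 302.]
top handle 0.85 [320. 235. 387. 302.]
top handle 0.62 [363. 161. 395. 192.]
top bore 0.58 [305. 216. 397. 307.]
top beaker 0.57 [280. 176. 300. 20
[... 740 characters left out ...]
284.]
side blank_mid 0.73 [279. 265. 294. 286.]
side pin_mid 0.55 [279. 263. 293. 282.]
side lug_hole 0.67 [301. 222. 378. 300.]
side handle 0.66 [299. 222. 378. 301.]
side bore 0.76 [270. 210. 397. 307.]
side wash_bottle 0.77 [394. 176. 431. 231.]
side jar_white 0.55 [427. 217. 466. 260.]
side jar_white 0.49 [270. 211. 397. 307.]
side jar_white 0.47 [453. 278. 483. 311.]
side sample_bottle_0 0.78 [425. 248. 456. 282.]
side sample_bottle_0 0.78 [429. 300. 471. 346.]
side sample_bottle_0 0.7 [455. 279. 484. 311.]
side sample_bottle_3 0.78 [425. 248. 456. 282.]
side sample_bottle_3 0.78 [429. 300. 471. 346.]
side sample_bottle_3 0.7 [455. 279. 484. 311.]
side carrier 0.79 [299. 221. 382. 302.]
```

Run:
```python
import cv2
a=cv2.imread('pics/top0.png');b=cv2.imread('pics/side0.png')
cv2.imwrite('pics/top0c.png',cv2.resize(a[150:350,150:480],None,fx=2.4,fy=2.4,interpolation=2))
cv2.imwrite('pics/mill0.png',cv2.hconcat([cv2.resize(a[210:310,300:400],(400,400),interpolation=2),cv2.resize(b[200:315,265:400],(400,400),interpolation=2)]))
```

```text
(no output)
```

View pics/top0c.png

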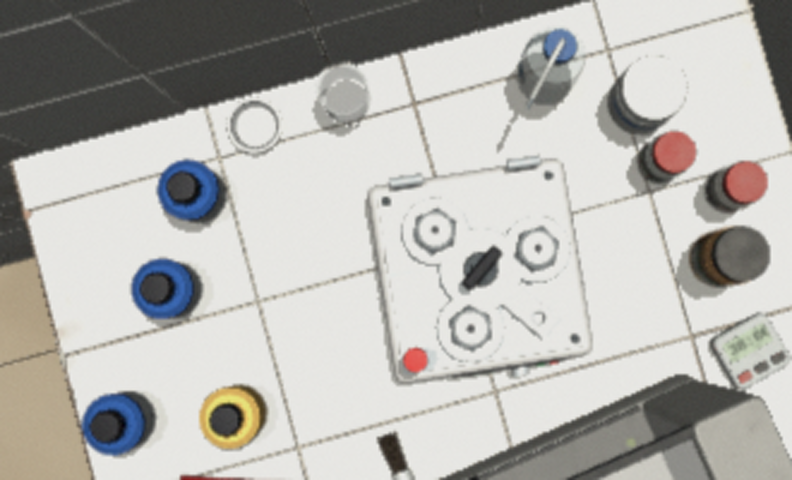

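View pics/side0.png

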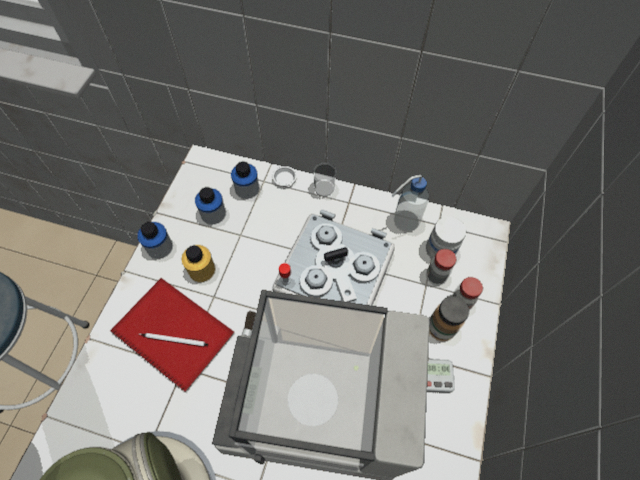

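View pics/mill0.png

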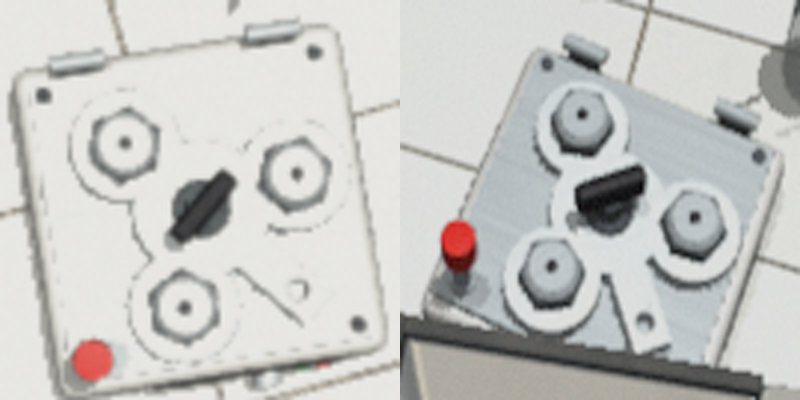

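Run:
```python
from h import *
p=snap('top'); q=snap('side')
f=lambda x,y:(300+(x+.5)/4-.5,210+(y+.5)/4-.5)
g=lambda x,y:(265+(x+.5)*135/400-.5,200+(y+.5)*115/400-.5)
for n,x,y,z,sx,sy in [('s1?',125,143,.083,182-0,115),('s2',296,173,.083,295,217),('s3',184,308,.083,151,267),('handle',203,206,.105,210,188),('lug',298,290,.067,245,322),('scrBL',42,95,.054,147,63),('scrBR',314,51,.054,359,156),('scrFR',358,323,.054,None,0),('pin',92,360,.114,58,230)]:
    a=px2w(p,*f(x,y),z); b=px2w(q,*g(sx-0,sy),z) if sx is not None else a
    print(n,a.round(4),b.round(4))
for pic,t in [(p,'jar_a_mid'),(p,'blank_mid'),(q,'jar_a_mid'),(q,'blank_mid'),(p,'pin_mid'),(q,'pin_mid')]:
    for s in bot.silhouettes(pic,t):
        if s['score']<.25: continue
        u,v,n=cen(s);print(t,round(s['score'],2),round(u),round(v),n)
# black knob tops via threshold in top & side
for pic in (p,q):
    c=pic['color'].astype(int); m=(c.max(2)<60).astype(np.uint8)
    n,l,st,ce=cv2.connectedComponentsWithStats(m)
    for i in range(1,n):
        if 40<st[i,4]<500 and 120<ce[i][1]<360 and 100<ce[i][0]<400: print('dark',ce[i].round(1),st[i].tolist(),px2w(pic,*ce[i],.09).round(4))
    m=((c[...,0]>170)&(c[...,1]<90)&(c[...,2]<90)).astype(np.uint8)
    n,l,st,ce=cv2.connectedComponentsWithStats(m)
    for i in range(1,n):
        if 20<st[i,4]<400 and 220<ce[i][1]<320 and 250<ce[i][0]<340: print('red',ce[i].round(1),st[i].tolist(),px2w(pic,*ce[i],.112).round(4))
```

```text
s1? [ 0.5964 -0.0053  0.083 ] [ 0.5968 -0.0051  0.083 ]
s2 [ 0.5774 -0.107   0.083 ] [ 0.5785 -0.1072  0.083 ]
s3 [ 0.4979 -0.0393  0.083 ] [ 0.4988 -0.0395  0.083 ]
handle [ 0.5575 -0.0504  0.105 ] [ 0.554  -0.0525  0.105 ]
lug [ 0.5077 -0.1085  0.067 ] [ 0.5089 -0.1084  0.067 ]
scrBL [0.6285 0.0451 0.054 ] [0.6305 0.045  0.054 ]
scrBR [ 0.6537 -0.1219  0.054 ] [ 0.6541 -0.1218  0.054 ]
scrFR [ 0.4872 -0.1459  0.054 ] [ 0.4872 -0.1459  0.054 ]
pin [0.469  0.0152 0.114 ] [0.4738 0.0177 0.114 ]
jar_a_mid 0.76 199 326 665
jar_a_mid 0.31 352 263 2722
blank_mid 0.57 247 323 573
jar_a_mid 0.59 155 240 880
blank_mid 0.59 199 263 933
pin_mid 0.53 323 300 72
pin_mid 0.66 285 274 206
pin_mid 0.66 325 179 683
pin_mid 0.49 448 319 1214
pin_mid 0.31 336 265 3390
dark [249.4 180.9] [219, 164, 62, 30, 396] [0.7527 0.1879 0.09  ]
dark [228.7 230. ] [221, 223, 13, 12, 42] [0.6352 0.2373 0.09  ]
dark [148.6 230.3] [140, 226, 16, 8, 57] [0.6366 0.4279 0.09  ]
dark [124.7 237. ] [115, 232, 22, 10, 46] [0.6212 0.4846 0.09  ]
dark [150.1 240.9] [142, 235, 16, 13, 92] [0.6111 0.424  0.09  ]
dark [124.5 24
[... 343 characters left out ...]
14, 16, 172] [0.6358 0.2392 0.09  ]
dark [325.3 169.8] [315, 165, 20, 11, 152] [0.7331 0.0791 0.09  ]
dark [206.5 195.1] [200, 188, 14, 16, 181] [0.5369 0.265  0.09  ]
dark [148.9 229.9] [141, 222, 17, 17, 216] [0.4031 0.3137 0.09  ]
dark [193.8 253.7] [186, 246, 16, 16, 200] [0.4084 0.1979 0.09  ]
dark [335.2 256.5] [324, 248, 23, 17, 199] [ 0.555  -0.0517  0.09  ]
dark [276.  299.7] [263, 296, 36, 15, 51] [ 0.4132 -0.0016  0.09  ]
dark [361.6 309.5] [335, 306, 51, 9, 62] [ 0.483  -0.1532  0.09  ]
dark [249.8 320.1] [245, 312, 10, 17, 88] [0.3525 0.0177 0.09  ]
dark [252.5 356. ] [248, 334, 10, 45, 49] [ 0.2987 -0.0266  0.09  ]
red [284.2 268.1] [279, 264, 11, 10, 85] [0.4702 0.0156 0.112 ]
```

View pics/top0.png

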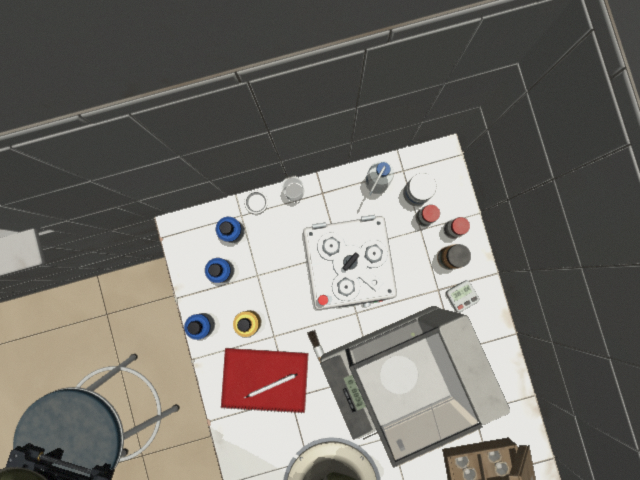

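```bash
cat >> h.py <<'E'
def yawR(psi):
    y=np.array([np.cos(psi),np.sin(psi),0]);x=np.array([0,0,-1.]);return np.c_[x,y,np.cross(x,y)]
def plan(x,y,z,yawdeg=None,quiet=False):
    s=bot.read_state();P=np.array(s['position']);M=R.from_quat(s['eef_rot']).as_matrix()
    psi=np.degrees(np.arctan2(M[1,1],M[0,1]))
    d=M.T@(np.array([x,y,z])-P)
    if yawdeg is None: W=yawR(np.radians(psi))
    else:
        c=[yawdeg+180*k for k in range(-3,4)];W=yawR(np.radians(min(c,key=lambda a:abs(a-psi))))
    rv=np.degrees(R.from_matrix(M.T@W).as_rotvec())
    print('t%.1f at'%s['time_s'],P.round(4),'psi %.1f'%psi,'tilt %.2f'%np.degrees(np.arccos(-M[2,0])),'F',np.array(s['wrist_force']).round(1),'M',np.array(s['moment']).round(2),'grip %.1f'%(s['grip_width']*88.1),'j',np.array(s['joints']).round(2))
    print('  ->',(x,y,z),'shift',(d/.8).round(4),'rot',(rv/60).round(4),'dist %.3f'%np.linalg.norm(d))
E
python3 - <<'E'
from h import *
p=snap('top');q=snap('side')
for z in (.1,.2,.25,.3,.35,.4): print(z,'BR rim',px2w(p,435,308,z).round(3),px2w(q,385,303,z).round(3),'nozzle',px2w(p,359,212,z).round(3),px2w(q,392,237,z).round(3), px2w(q,396,193,z).round(3))
plan(.5576,-.0505,.16,49.3)
plan(.5576,-.0505,.0865,49.3)
E
```

```text
0.1 BR rim [ 0.446 -0.247  0.1  ] [ 0.514 -0.186  0.1  ] nozzle [ 0.674 -0.073  0.1  ] [ 0.651 -0.131  0.1  ] [ 0.754 -0.088  0.1  ]
0.2 BR rim [ 0.452 -0.225  0.2  ] [ 0.473 -0.193  0.2  ] nozzle [ 0.66  -0.066  0.2  ] [ 0.593 -0.145  0.2  ] [ 0.684 -0.107  0.2  ]
0.25 BR rim [ 0.455 -0.215  0.25 ] [ 0.452 -0.197  0.25 ] nozzle [ 0.653 -0.063  0.25 ] [ 0.565 -0.151  0.25 ] [ 0.649 -0.116  0.25 ]
0.3 BR rim [ 0.458 -0.204  0.3  ] [ 0.431 -0.201  0.3  ] nozzle [ 0.646 -0.06   0.3  ] [ 0.536 -0.158  0.3  ] [ 0.615 -0.125  0.3  ]
0.35 BR rim [ 0.461 -0.193  0.35 ] [ 0.41  -0.204  0.35 ] nozzle [ 0.639 -0.057  0.35 ] [ 0.507 -0.165  0.35 ] [ 0.58  -0.135  0.35 ]
0.4 BR rim [ 0.464 -0.183  0.4  ] [ 0.389 -0.208  0.4  ] nozzle [ 0.632 -0.054  0.4  ] [ 0.478 -0.172  0.4  ] [ 0.545 -0.144  0.4  ]
t1.8 at [0.1561 0.5013 0.2387] psi 72.7 tilt 0.00 F [ 0.2 -0.2 -0.5] M [-0.01  0.   -0.04] grip 87.8 j [ 1.05  0.31  1.5   0.    1.33 -0.22]
  -> (0.5576, -0.0505, 0.16) shift [ 0.0984 -0.5093  0.6843] rot [ 3.901e-01 -0.000e+00  1.000e-04] dist 0.687
t1.8 at [0.1561 0.5013 0.2387] psi 72.7 tilt 0.00 F [ 0.2 -0.2 -0.5] M [-0.01  0.   -0.04] grip 87.8 j [ 1.05  0.31  1.5   0.    1.33 -0.22]
  -> (0.5576, -0.0505, 0.0865) shift [ 0.1903 -0.5093  0.6843] rot [ 3.901e-01 -0.000e+00  1.000e-04] dist 0.699
```

>>> {"op": "jog_arm", "data": {
  "motion": "0.02 -0.25 0.335 0.2 0 0 40;0.02 -0.25 0.335 0.2 0 0 40;0.02 -0.25 0.335 0.2 0 0 40;0.02 -0.25 0.335 0.2 0 0 40;0.02 -0.25 0.335 0.2 0 0 40;0.02 -0.25 0.335 0.2 0 0 40;0.02 -0.25 0.335 0.2 0 0 40;0.02 -0.4 0.53 0.39 0 0 40;0.02 -0.4 0.53 0.39 0 0 40;0.02 -0.4 0.53 0.39 0 0 40",
  "squeeze": 20
}}

```text
time_s: 2.8
position: [0.4397, 0.1061, 0.223]
eef_rot: [0.246, 0.663, -0.246, 0.663]
wrist_force: [1.0, 0.4, 0.1]
grip_width: 0.455
```

```bash
python3 -c "
from h import *
plan(.5576,-.0505,.14,49.3)"
```

```text
t2.8 at [0.4397 0.1061 0.223 ] psi 49.2 tilt 0.04 F [1.  0.4 0.1] M [ 0.03  0.02 -0.02] grip 40.1 j [-0.02  0.17  1.73  0.    1.25 -0.88]
  -> (0.5576, -0.0505, 0.14) shift [ 0.1038 -0.052   0.2394] rot [-0.0014  0.0004 -0.0004] dist 0.213
```

>>> {"op": "jog_arm", "data": {
  "motion": "0.02 -0.052 0.2394 0 0 0 40;0.02 -0.052 0.2394 0 0 0 40;0.02 -0.052 0.2394 0 0 0 40;0.02 -0.052 0.2394 0 0 0 40;0.02 -0.052 0.2394 0 0 0 40;0.1038 -0.052 0.2394 0 0 0 40;0.1038 -0.052 0.2394 0 0 0 40;0.1038 -0.052 0.2394 0 0 0 40;0.1038 -0.052 0.2394 0 0 0 40"
}}

```text
time_s: 3.7
position: [0.5572, -0.0482, 0.1407]
eef_rot: [0.246, 0.663, -0.246, 0.663]
wrist_force: [-0.2, 0.6, 0.7]
grip_width: 0.455
```

```bash
python3 -c "
from h import *
plan(.5576,-.0505,.087,49.3)
snap('side','side1.png')
import cv2
a=cv2.imread('pics/side1.png');cv2.imwrite('pics/side1c.png',cv2.resize(a[180:330,230:430],None,fx=3.5,fy=3.5,interpolation=2))"
```

```text
t3.7 at [ 0.5572 -0.0482  0.1407] psi 49.3 tilt 0.07 F [-0.2  0.6  0.7] M [0.   0.05 0.02] grip 40.1 j [-0.3   0.48  1.52  0.    1.14 -1.16]
  -> (0.5576, -0.0505, 0.087) shift [ 0.0671 -0.0019  0.0021] rot [ 0.0004  0.001  -0.0005] dist 0.054
```

View pics/side1.png

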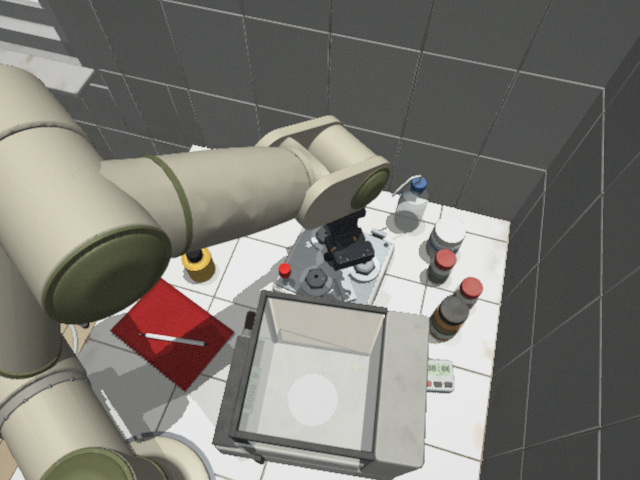

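>>> {"op": "jog_arm", "data": {
  "motion": "0.03 -0.002 0.002 0 0 0 40;0.06 -0.002 0.002 0 0 0 40;0.067 -0.002 0.002 0 0 0 40;0.067 -0.002 0.002 0 0 0 40;0.067 -0.002 0.002 0 0 0 5;0.067 -0.002 0.002 0 0 0 5;0.067 -0.002 0.002 0 0 0 5;0.067 -0.002 0.002 0 0 0 5;0.067 -0.002 0.002 0 0 0 5",
  "squeeze": 20
}}

```text
time_s: 4.65
position: [0.5574, -0.0507, 0.0867]
eef_rot: [0.246, 0.663, -0.246, 0.663]
wrist_force: [-0.8, 1.5, 5.2]
grip_width: 0.157
```

```bash
python3 -c "
from h import *
plan(.5576,-.0505,.087,8.3)"
```

```text
t4.7 at [ 0.5574 -0.0507  0.0867] psi 49.3 tilt 0.06 F [-0.8  1.5  5.2] M [ 0.12  0.17 -0.  ] grip 13.8 j [-0.3   0.55  1.57  0.    1.02 -1.16]
  -> (0.5576, -0.0505, 0.087) shift [-0.0003  0.0004 -0.    ] rot [ 0.6835  0.0007 -0.0008] dist 0.000
```

>>> {"op": "jog_arm", "data": {
  "motion": "0 0 0 0.08 0 0 5;0 0 0 0.18 0 0 5;0 0 0 0.28 0 0 5;0 0 0 0.38 0 0 5;0 0 0 0.48 0 0 5;0 0 0 0.58 0 0 5;0 0 0 0.66 0 0 5;0 0 0 0.683 0 0 5;0 0 0 0.683 0 0 5;0 0 0 0.683 0 0 5"
}}

```text
time_s: 5.65
position: [0.5573, -0.0508, 0.0868]
eef_rot: [0.462, 0.535, -0.462, 0.535]
wrist_force: [-1.4, -0.6, 5.7]
grip_width: 0.156
```

```bash
python3 -c "
from h import *
plan(.5576,-.0505,.087,8.3)"
```

```text
t5.7 at [ 0.5573 -0.0508  0.0868] psi 8.3 tilt 0.04 F [-1.4 -0.6  5.7] M [-0.06  0.39 -0.02] grip 13.8 j [-0.3   0.55  1.57 -0.    1.02 -0.45]
  -> (0.5576, -0.0505, 0.087) shift [-0.0003  0.0004 -0.0003] rot [ 0.0004  0.0004 -0.0006] dist 0.000
```

Release, rise, and measure.

>>> {"op": "jog_arm", "data": {
  "motion": "0 0 0 0 0 0 40;0 0 0 0 0 0 40;0 0 0 0 0 0 40;-0.06 0 0 0 0 0 40;-0.12 0 0 0 0 0 40;-0.18 0.1 0.1 0 0 0 40;-0.18 0.15 0.25 0 0 0 40;-0.18 0.15 0.3 0 0 0 40;-0.18 0.15 0.3 0 0 0 40;-0.18 0.15 0.3 0 0 0 40"
}}

```text
time_s: 6.65
position: [0.6973, -0.2485, 0.227]
eef_rot: [0.462, 0.535, -0.462, 0.535]
wrist_force: [0.2, -0.7, 0.5]
grip_width: 0.453
```

```bash
python3 -c "
from h import *
plan(.4696,.0151,.16,None)
p=snap('top','t2.png');q=snap('side','s2.png')
import cv2
a=cv2.imread('pics/t2.png');b=cv2.imread('pics/s2.png')
cv2.imwrite('pics/mill2.png',cv2.hconcat([cv2.resize(a[210:310,300:400],(400,400),interpolation=2),cv2.resize(b[200:315,265:400],(400,400),interpolation=2)]))"
```

```text
t6.7 at [ 0.6973 -0.2485  0.227 ] psi 8.3 tilt 0.00 F [ 0.2 -0.7  0.5] M [-0.05  0.02 -0.04] grip 39.9 j [-0.5   0.86  0.65  0.    1.63 -0.65]
  -> (0.4696, 0.0151, 0.16) shift [ 0.0838 -0.234  -0.3673] rot [-0. -0.  0.] dist 0.355
```

View pics/mill2.png

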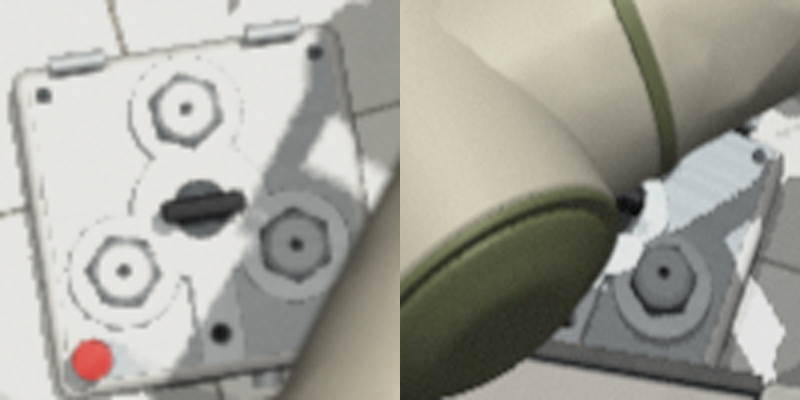

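```bash
python3 -c "
from h import *
p=snap('top')
f=lambda x,y:(300+(x+.5)/4-.5,210+(y+.5)/4-.5)
S=[px2w(p,*f(x,y),.083)[:2] for x,y in [(186,107),(295,244),(124,271)]]
c=np.mean(S,0);print(c,[np.degrees(np.arctan2(*(s-c)[::-1])).round(1) for s in S],np.array(S).round(4))
L=px2w(p,*f(221,333),.067)[:2]; print(L,np.degrees(np.arctan2(*(L-c)[::-1])),np.linalg.norm(L-c))
# refined hole: darkest centroid
g=p['color'].astype(float).mean(2)[288:300,348:362];w=np.clip(90-g,0,None);v,u=np.mgrid[288:300,348:362]
u0,v0=(w*u).sum()/w.sum(),(w*v).sum()/w.sum();L=px2w(p,u0,v0,.06)[:2];print(u0,v0,L,np.degrees(np.arctan2(*(L-c)[::-1])))
c_=p['color'].astype(int);m=(c_[...,0]>150)&(c_[...,1]<100)&(c_[...,2]<100);v,u=np.nonzero(m[285:312,312:335]);print('pin',px2w(p,u.mean()+312,v.mean()+285,.114),len(u))
plan(.4696,.0151,.16,-62)
"
```

```text
[ 0.55763615 -0.0505443 ] [np.float64(8.1), np.float64(-112.2), np.float64(128.8)] [[ 0.6176 -0.042 ]
 [ 0.5351 -0.1058]
 [ 0.5202 -0.0039]]
[ 0.48242484 -0.06184318] -171.45643206282557 0.07605528480181865
354.6078897338403 292.8350760456274 [ 0.4823383  -0.06155955] -171.67729348641842
pin [0.46875317 0.01587528 0.114     ] 64
t6.8 at [ 0.6973 -0.2495  0.2241] psi 8.2 tilt 0.10 F [-0.8  1.  -0.3] M [-0.06  0.03  0.01] grip 40.0 j [-0.5   0.86  0.65 -0.    1.63 -0.64]
  -> (0.4696, 0.0151, 0.16) shift [ 0.0808 -0.2347 -0.3677] rot [1.1694e+00 1.0000e-04 1.8000e-03] dist 0.355
```

>>> {"op": "jog_arm", "data": {
  "motion": "0 -0.2347 -0.3677 0.1 0 0 34;0 -0.2347 -0.3677 0.25 0 0 34;0 -0.2347 -0.3677 0.4 0 0 34;0 -0.2347 -0.3677 0.5 0 0 34;0 -0.2347 -0.3677 0.6 0 0 34;0 -0.2347 -0.3677 0.7 0 0 34;0 -0.2347 -0.3677 0.8 0 0 34;0.05 -0.2347 -0.3677 0.95 0 0 34;0.05 -0.2347 -0.3677 0.95 0 0 34;0.05 -0.2347 -0.3677 0.95 0 0 34",
  "squeeze": 30
}}

```text
time_s: 7.8
position: [0.4681, 0.0173, 0.1874]
eef_rot: [-0.661, -0.251, 0.661, -0.251]
wrist_force: [0.5, -0.5, 0.4]
grip_width: 0.385
```

```bash
python3 -c "
from h import *
plan(.4693,.0154,.125,-75)
plan(.4693,.0154,.096,-75)"
```

```text
t7.8 at [0.4681 0.0173 0.1874] psi -48.4 tilt 0.03 F [ 0.5 -0.5  0.4] M [ 0.01  0.09 -0.02] grip 33.9 j [-0.21  0.24  1.74 -0.    1.17  0.63]
  -> (0.4693, 0.0154, 0.125) shift [0.078  0.0029 0.0005] rot [4.428e-01 4.000e-04 3.000e-04] dist 0.062
t7.8 at [0.4681 0.0173 0.1874] psi -48.4 tilt 0.03 F [ 0.5 -0.5  0.4] M [ 0.01  0.09 -0.02] grip 33.9 j [-0.21  0.24  1.74 -0.    1.17  0.63]
  -> (0.4693, 0.0154, 0.096) shift [0.1143 0.0029 0.0004] rot [4.428e-01 4.000e-04 3.000e-04] dist 0.091
```

>>> {"op": "jog_arm", "data": {
  "motion": "0.02 0.003 0 0.14 0 0 36;0.05 0.003 0 0.28 0 0 36;0.06 0.003 0 0.41 0 0 36;0.07 0.003 0 0.443 0 0 36;0.1 0.003 0 0.443 0 0 36;0.114 0.003 0 0.443 0 0 36;0.114 0.003 0 0.443 0 0 15;0.114 0.003 0 0.443 0 0 15;0.114 0.003 0 0.443 0 0 15;0.114 0.003 0 0.443 0 0 15",
  "squeeze": 30
}}

```text
time_s: 8.8
position: [0.4705, 0.0152, 0.0963]
eef_rot: [0.702, 0.091, -0.701, 0.091]
wrist_force: [0.8, -0.7, -1.4]
grip_width: 0.263
```

```bash
python3 -c "
from h import *
plan(.4693,.0154,.17,-75)"
```

```text
t8.8 at [0.4705 0.0152 0.0963] psi -75.2 tilt 0.07 F [ 0.8 -0.7 -1.4] M [-0.05  0.13 -0.01] grip 23.2 j [-0.22  0.37  1.83 -0.    0.94  1.1 ]
  -> (0.4693, 0.0154, 0.17) shift [-0.0921 -0.0006  0.0012] rot [-0.0038 -0.001  -0.0006] dist 0.074
```

>>> {"op": "jog_arm", "data": {
  "motion": "-0.02 0 0 0 0 0 15;-0.04 0 0 0 0 0 15;-0.065 0 0 0 0 0 15;-0.095 0 0 0 0 0 15;-0.095 0 0 0 0 0 15"
}}

```text
time_s: 9.3
position: [0.4714, 0.015, 0.1745]
eef_rot: [0.703, 0.09, -0.699, 0.092]
wrist_force: [0.2, 0.0, -0.8]
grip_width: 0.263
```

```bash
python3 -c "
from h import *
plan(.4836,-.0622,.17,-75)
p=snap('top','t3.png');q=snap('side','s3.png')
c_=p['color'].astype(int);m=(c_[...,0]>130)&(c_[...,1]<100)&(c_[...,2]<100);v,u=np.nonzero(m[265:312,305:365]);print('pin',len(u),u.mean()+305,v.mean()+265)
import cv2
a=cv2.imread('pics/t3.png');b=cv2.imread('pics/s3.png')
cv2.imwrite('pics/mill3.png',cv2.hconcat([cv2.resize(a[210:330,290:410],(400,400),interpolation=2),cv2.resize(b[180:315,245:400],(400,400),interpolation=2)]))"
```

```text
t9.3 at [0.4714 0.015  0.1745] psi -75.2 tilt 0.33 F [ 0.2  0.  -0.8] M [-0.03  0.15 -0.06] grip 23.2 j [-0.22  0.26  1.75  0.    1.13  1.1 ]
  -> (0.4836, -0.0622, 0.17) shift [0.0058 0.0972 0.0099] rot [-0.0038 -0.005  -0.0026] dist 0.078
pin 0 nan nan<string>:5: RuntimeWarning: Mean of empty slice.
  ret = ret.dtype.type(ret / rcount)
```

View pics/mill3.png

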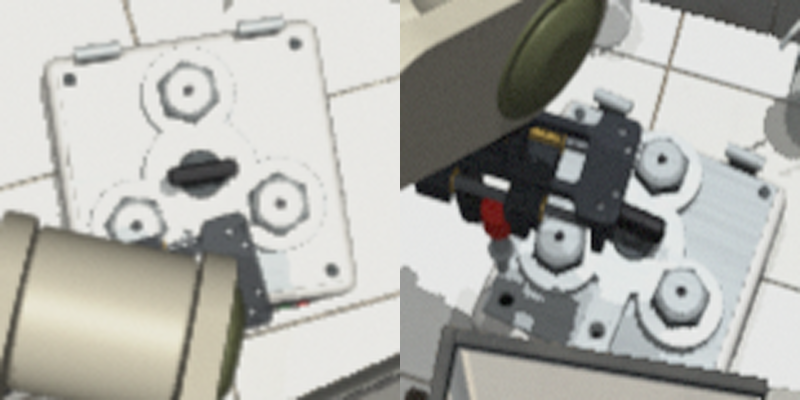

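>>> {"op": "jog_arm", "data": {
  "motion": "0 0.04 0.004 -0.004 0 0 15;0 0.08 0.008 -0.004 0 0 15;0 0.0972 0.0099 -0.004 0 0 15;0 0.0972 0.0099 -0.004 0 0 15;0 0.0972 0.0099 -0.004 0 0 15"
}}

```text
time_s: 9.9
position: [0.4818, -0.0612, 0.171]
eef_rot: [-0.701, -0.093, 0.701, -0.092]
wrist_force: [-0.7, 0.4, -1.1]
grip_width: 0.265
```

```bash
python3 -c "
from h import *
plan(.4836,-.0622,.145,-75)
q=snap('side','s4.png')
print('park',px2w(q,286.5,281.25,.054),'lug',px2w(q,321.3,291,.067))
P=np.array(bot.read_state()['position'])
for dx,dy in [(0,0)]:
  for h in (-.078,-.068,-.042,0,.018): print(h,w2px(q,P+[-.0012,.0003,h]).round(1))
import cv2
b=cv2.imread('pics/s4.png')
cv2.imwrite('pics/mill4.png',cv2.resize(b[230:315,270:390],None,fx=6,fy=6,interpolation=2))"
```

```text
t9.9 at [ 0.4818 -0.0612  0.171 ] psi -75.0 tilt 0.09 F [-0.7  0.4 -1.1] M [-0.01  0.16 -0.  ] grip 23.4 j [-0.37  0.29  1.71  0.    1.14  0.94]
  -> (0.4836, -0.0622, 0.145) shift [ 0.0325  0.0018 -0.0019] rot [-0.0003  0.001   0.0011] dist 0.026
park [0.46916545 0.01292562 0.054     ] lug [ 0.48357457 -0.06233483  0.067     ]
-0.078 [320.  286.5]
-0.068 [320.  284.5]
-0.042 [320.2 279. ]
0 [320.5 269.5]
0.018 [320.6 265.1]
```

View pics/mill4.png

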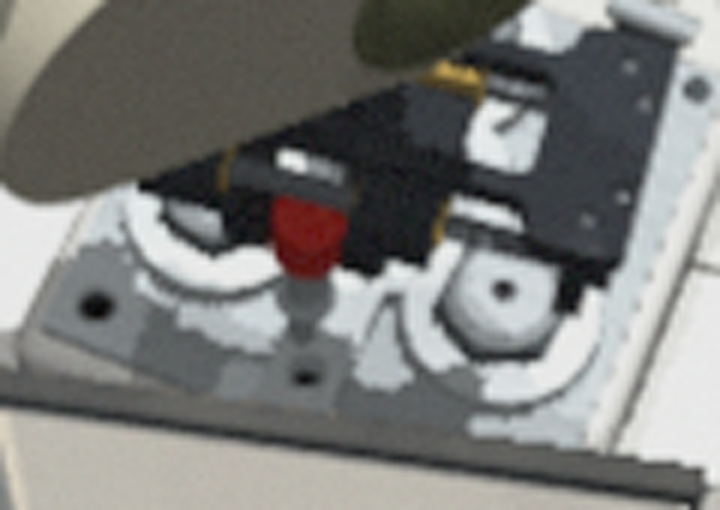

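>>> {"op": "jog_arm", "data": {
  "motion": "0 0.0014 -0.0017 0 0 0 15;0 0.0014 -0.0017 0 0 0 15;0.01 0.0014 -0.0017 0 0 0 15;0.02 0.0014 -0.0017 0 0 0 15;0.026 0.0014 -0.0017 0 0 0 15;0.032 0.0014 -0.0017 0 0 0 15;0.032 0.0014 -0.0017 0 0 0 15;0.032 0.0014 -0.0017 0 0 0 15"
}}

```text
time_s: 10.75
position: [0.4839, -0.0627, 0.146]
eef_rot: [-0.701, -0.092, 0.701, -0.092]
wrist_force: [0.1, 0.7, 0.0]
grip_width: 0.264
```

```bash
python3 -c "
from h import *
plan(.4833,-.062,.1095,-75)"
```

```text
t10.8 at [ 0.4839 -0.0627  0.146 ] psi -75.0 tilt 0.00 F [0.1 0.7 0. ] M [-0.02  0.18 -0.01] grip 23.3 j [-0.37  0.33  1.73  0.    1.08  0.94]
  -> (0.4833, -0.062, 0.1095) shift [ 0.0456 -0.0011  0.0005] rot [-0.0003 -0.      0.    ] dist 0.037
```

>>> {"op": "jog_arm", "data": {
  "motion": "0.005 -0.0006 0 0 0 0 15;0.01 -0.0006 0 0 0 0 15;0.014 -0.0006 0 0 0 0 15;0.018 -0.0006 0 0 0 0 15;0.018 -0.0006 0 0 0 0 15"
}}

```text
time_s: 11.25
position: [0.4835, -0.0622, 0.1311]
eef_rot: [-0.701, -0.092, 0.701, -0.092]
wrist_force: [-0.3, 0.3, -2.0]
grip_width: 0.261
```

```bash
python3 -c "
from h import *
plan(.4833,-.062,.1093,-75)"
```

```text
t11.2 at [ 0.4835 -0.0622  0.1311] psi -75.0 tilt 0.05 F [-0.3  0.3 -2. ] M [-0.01  0.13  0.11] grip 23.0 j [-0.37  0.35  1.75 -0.    1.04  0.94]
  -> (0.4833, -0.062, 0.1093) shift [ 0.0273 -0.0003  0.0002] rot [-0.0002  0.0007  0.0005] dist 0.022
```

In with almost no force; continue to home.

>>> {"op": "jog_arm", "data": {
  "motion": "0.006 0 0 0 0 0 15;0.012 0 0 0 0 0 15;0.018 0 0 0 0 0 15;0.023 0 0 0 0 0 15;0.027 0 0 0 0 0 15;0.028 0 0 0 0 0 15;0.028 0 0 0 0 0 15"
}}

```text
time_s: 11.95
position: [0.4838, -0.0623, 0.1093]
eef_rot: [0.701, 0.092, -0.701, 0.092]
wrist_force: [-0.9, -0.3, 0.2]
grip_width: 0.265
```

```bash
python3 -c "
from h import *
plan(.4833,-.062,.1093,-75)"
```

```text
t11.9 at [ 0.4838 -0.0623  0.1093] psi -75.0 tilt 0.01 F [-0.9 -0.3  0.2] M [-0.07  0.2   0.  ] grip 23.3 j [-0.37  0.38  1.77 -0.    0.99  0.94]
  -> (0.4833, -0.062, 0.1093) shift [-0.     -0.0005  0.0005] rot [-0.0002 -0.0001 -0.0001] dist 0.001
```

>>> {"op": "jog_arm", "data": {
  "motion": "0.002 0 0 0 0 0 15;0.002 0 0 0 0 0 40;0 0 0 0 0 0 40;0 0 0 0 0 0 40;-0.05 0 0 0 0 0 40;-0.1 0 0 0 0 0 60;-0.16 0 0 0 0 0 60;-0.16 0 0 0 0 0 60"
}}

```text
time_s: 12.75
position: [0.4856, -0.0629, 0.2427]
eef_rot: [0.704, 0.091, -0.698, 0.094]
wrist_force: [0.6, -0.8, -0.4]
grip_width: 0.677
```

```bash
python3 -c "
from h import *
plan(.6355,.239,.2,-30)"
```

```text
t12.8 at [ 0.4856 -0.0629  0.2427] psi -75.0 tilt 0.60 F [ 0.6 -0.8 -0.4] M [-0.03  0.1   0.01] grip 59.6 j [-0.37  0.23  1.6   0.    1.3   0.94]
  -> (0.6355, 0.239, 0.2) shift [ 0.0538 -0.3163 -0.2781] rot [-0.75   -0.0054 -0.0088] dist 0.340
```

>>> {"op": "jog_arm", "data": {
  "motion": "0 -0.3163 -0.2781 -0.1 0 0 60;0 -0.3163 -0.2781 -0.2 0 0 60;0 -0.3163 -0.2781 -0.3 0 0 60;0 -0.3163 -0.2781 -0.45 0 0 60;0 -0.3163 -0.2781 -0.6 0 0 60;0 -0.3163 -0.2781 -0.75 0 0 60;0 -0.3163 -0.2781 -0.75 0 0 60;0.04 -0.3163 -0.2781 -0.75 0 0 60;0.054 -0.3163 -0.2781 -0.75 0 0 60;0.054 -0.3163 -0.2781 -0.75 0 0 60"
}}

```text
time_s: 13.75
position: [0.6322, 0.2391, 0.1914]
eef_rot: [-0.611, -0.354, 0.614, -0.353]
wrist_force: [0.4, -1.3, 0.3]
grip_width: 0.681
```

```bash
cat >> h.py <<'E'
def knobs(p,lo=70):
    c=p['color'].astype(int);m=(c.max(2)<lo).astype(np.uint8)
    n,l,st,ce=cv2.connectedComponentsWithStats(m)
    for i in range(1,n):
        if 80<st[i,4]<320 and st[i,2]<26 and st[i,3]<26:
            x=px2w(p,*ce[i],.088)
            if .3<x[0]<.8 and -.2<x[1]<.5: print('knob',x.round(4),st[i].tolist())
E
python3 -c "
from h import *
p=snap('top','t5.png');q=snap('side','s5.png')
knobs(p);knobs(q)
plan(.6355,.239,.07,-30)
a=cv2.imread('pics/t5.png');b=cv2.imread('pics/s5.png')
cv2.imwrite('pics/m5.png',cv2.hconcat([cv2.resize(a[150:350,170:400],(400,348),interpolation=2),cv2.resize(b[150:324,200:400],(400,348),interpolation=2)]))"
```

```text
knob [ 0.5559 -0.0485  0.088 ] [341, 258, 19, 9, 98]
knob [0.4111 0.203  0.088 ] [238, 318, 13, 13, 103]
knob [0.3775 0.0384 0.088 ] [308, 332, 11, 15, 87]
knob [0.6369 0.2393 0.088 ] [236, 162, 15, 16, 188]
knob [0.7346 0.0795 0.088 ] [315, 165, 20, 11, 163]
knob [0.5385 0.2659 0.088 ] [199, 187, 17, 17, 208]
knob [0.4041 0.3146 0.088 ] [140, 221, 19, 18, 233]
knob [0.3984 0.264  0.088 ] [153, 233, 19, 19, 108]
knob [0.409  0.1992 0.088 ] [186, 246, 16, 17, 210]
knob [ 0.5563 -0.0505  0.088 ] [325, 247, 22, 19, 264]
knob [0.3525 0.0188 0.088 ] [245, 312, 10, 17, 123]
t13.8 at [0.6333 0.239  0.1948] psi -30.1 tilt 0.03 F [ 0.4 -1.2  1.6] M [-0.08  0.05  0.02] grip 60.2 j [ 0.19  0.69  1.03 -0.    1.42  0.71]
  -> (0.6355, 0.239, 0.07) shift [ 0.156   0.0023 -0.0013] rot [-0.0012 -0.0003 -0.0004] dist 0.125
```

View pics/m5.png

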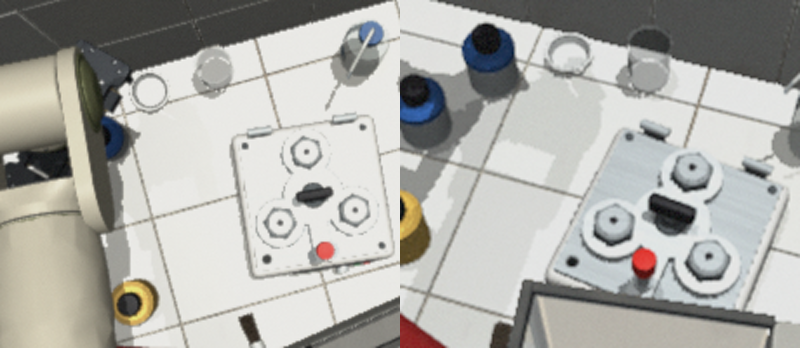

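>>> {"op": "jog_arm", "data": {
  "motion": "0.05 0.003 -0.0015 0 0 0 60;0.1 0.003 -0.0015 0 0 0 60;0.14 0.003 -0.0015 0 0 0 60;0.156 0.003 -0.0015 0 0 0 60;0.156 0.003 -0.0015 0 0 0 60;0.156 0.003 -0.0015 0 0 0 20;0.156 0.003 -0.0015 0 0 0 20;0.156 0.003 -0.0015 0 0 0 20;0.156 0.003 -0.0015 0 0 0 20;0.156 0.003 -0.0015 0 0 0 60",
  "squeeze": 10
}}

```text
time_s: 14.85
position: [0.6362, 0.2395, 0.0698]
eef_rot: [0.613, 0.353, -0.612, 0.354]
wrist_force: [0.4, 0.6, -0.5]
grip_width: 0.427
```

```bash
python3 -c "
from h import *
plan(.6355,.239,.07,55)"
```

```text
t14.8 at [0.6362 0.2395 0.0698] psi -30.0 tilt 0.06 F [ 0.4  0.6 -0.5] M [-0.06  0.05  0.04] grip 37.6 j [ 0.19  0.81  1.16 -0.    1.18  0.71]
  -> (0.6355, 0.239, 0.07) shift [-0.0003 -0.0004  0.001 ] rot [-1.4169e+00  1.0000e-04 -1.1000e-03] dist 0.001
```

>>> {"op": "jog_arm", "data": {
  "motion": "0 0 0 0 0 0 60;0 0 0 -0.14 0 0 60;0 0 0 -0.28 0 0 60;0 0 0 -0.42 0 0 60;0 0 0 -0.56 0 0 60;0 0 0 -0.7 0 0 60;0 0 0 -0.84 0 0 60;0 0 0 -0.97 0 0 60;0 0 0 -1 0 0 60;0 0 0 -1 0 0 60"
}}

```text
time_s: 15.85
position: [0.6357, 0.2396, 0.0691]
eef_rot: [0.353, 0.612, -0.354, 0.612]
wrist_force: [0.7, 0.3, -0.1]
grip_width: 0.682
```

>>> {"op": "jog_arm", "data": {
  "motion": "0 0 0 -0.14 0 0 60;0 0 0 -0.28 0 0 60;0 0 0 -0.42 0 0 60;0 0 0 -0.42 0 0 20;0 0 0 -0.42 0 0 20;0 0 0 -0.42 0 0 20;0 0 0 -0.42 0 0 20;0 0 0 -0.42 0 0 20;-0.05 0 0 -0.42 0 0 20;-0.1 0 0 -0.42 0 0 20",
  "squeeze": 30
}}

```text
time_s: 16.85
position: [0.6346, 0.239, 0.1481]
eef_rot: [0.211, 0.676, -0.213, 0.673]
wrist_force: [0.6, 0.2, -3.0]
grip_width: 0.359
```

```bash
python3 -c "
from h import *
plan(.6176,-.042,.22,55)"
```

```text
t16.9 at [0.6346 0.239  0.1481] psi 55.1 tilt 0.32 F [ 0.6  0.2 -3. ] M [-0.07 -0.08  0.03] grip 31.7 j [ 0.19  0.73  1.08 -0.    1.34 -0.77]
  -> (0.6176, -0.042, 0.22) shift [-0.0892 -0.3007  0.1832] rot [ 0.0018 -0.0034  0.0042] dist 0.291
```

>>> {"op": "jog_arm", "data": {
  "motion": "-0.06 -0.05 0.03 0 0 0 20;-0.089 -0.11 0.066 0 0 0 20;-0.089 -0.16 0.097 0 0 0 20;-0.089 -0.21 0.128 0 0 0 20;-0.089 -0.26 0.158 0 0 0 20;-0.089 -0.3007 0.1832 0 0 0 20;-0.089 -0.3007 0.1832 0 0 0 20;-0.089 -0.3007 0.1832 0 0 0 20;-0.089 -0.3007 0.1832 0 0 0 20"
}}

```text
time_s: 17.75
position: [0.6186, -0.0405, 0.2198]
eef_rot: [0.211, 0.675, -0.211, 0.674]
wrist_force: [0.9, 1.1, -2.7]
grip_width: 0.354
```

```bash
python3 -c "
from h import *
plan(.6171,-.0419,.16,55)"
```

```text
t17.8 at [ 0.6186 -0.0405  0.2198] psi 55.2 tilt 0.10 F [ 0.9  1.1 -2.7] M [ 0.02  0.05 -0.07] grip 31.2 j [-0.25  0.54  1.21  0.    1.39 -1.22]
  -> (0.6171, -0.0419, 0.16) shift [ 0.0747 -0.0024 -0.0004] rot [ 0.0034 -0.0016  0.0004] dist 0.060
```

>>> {"op": "jog_arm", "data": {
  "motion": "0.03 -0.0024 0 0 0 0 20;0.06 -0.0024 0 0 0 0 20;0.075 -0.0024 0 0 0 0 20;0.079 -0.0024 0 0 0 0 20;0.083 -0.0024 0 0 0 0 20;0.087 -0.0024 0 0 0 0 20;0.09 -0.0024 0 0 0 0 20;0.092 -0.0024 0 0 0 0 20;0.092 -0.0024 0 0 0 0 20"
}}

```text
time_s: 18.65
position: [0.6172, -0.043, 0.1464]
eef_rot: [0.211, 0.675, -0.212, 0.674]
wrist_force: [-2.0, 0.2, -3.3]
grip_width: 0.358
```

```bash
python3 -c "
from h import *
plan(.6171,-.0419,.137,None)"
```

```text
t18.6 at [ 0.6172 -0.043   0.1464] psi 55.2 tilt 0.11 F [-2.   0.2 -3.3] M [-0.02  0.48 -0.01] grip 31.6 j [-0.26  0.6   1.32 -0.    1.23 -1.22]
  -> (0.6171, -0.0419, 0.137) shift [ 0.0117  0.0011 -0.0009] rot [-0.     -0.0016  0.0007] dist 0.009
```

>>> {"op": "jog_arm", "data": {
  "motion": "0.002 0.0007 -0.0005 0 0 0 20;0.004 0.0007 -0.0005 0 0 0 20;0.004 0.0007 -0.0005 0 0 0 20"
}}

```text
time_s: 18.95
position: [0.6174, -0.0425, 0.1431]
eef_rot: [0.211, 0.675, -0.212, 0.674]
wrist_force: [-1.9, -0.4, -2.8]
grip_width: 0.351
```

```bash
python3 -c "
from h import *
plan(.6171,-.0419,.137,None)"
```

```text
t18.9 at [ 0.6174 -0.0425  0.1431] psi 55.2 tilt 0.07 F [-1.9 -0.4 -2.8] M [-0.17  0.7   0.07] grip 30.9 j [-0.26  0.6   1.32 -0.    1.22 -1.22]
  -> (0.6171, -0.0419, 0.137) shift [ 0.0076  0.0003 -0.0007] rot [-0.     -0.0011  0.0004] dist 0.006
```

>>> {"op": "jog_arm", "data": {
  "motion": "0.002 0 -0.0005 0 0 0 20;0.004 0 -0.0005 0 0 0 20;0.004 0 -0.0005 0 0 0 20"
}}

```text
time_s: 19.25
position: [0.6172, -0.0423, 0.14]
eef_rot: [0.212, 0.675, -0.212, 0.674]
wrist_force: [-3.1, 0.0, -3.8]
grip_width: 0.353
```

```bash
python3 -c "
from h import *
plan(.6171,-.0419,.137,None)"
```

```text
t19.2 at [ 0.6172 -0.0423  0.14  ] psi 55.2 tilt 0.05 F [-3.1  0.  -3.8] M [-0.15  0.7   0.01] grip 31.1 j [-0.26  0.6   1.32 -0.    1.22 -1.22]
  -> (0.6171, -0.0419, 0.137) shift [ 0.0037  0.0003 -0.0004] rot [-0.     -0.0007  0.0003] dist 0.003
```

>>> {"op": "jog_arm", "data": {
  "motion": "0.002 0 0 0 0 0 20;0.004 0 0 0 0 0 20;0.0055 0 0 0 0 0 20;0.0055 0 0 0 0 0 20;0.0055 0 0 0 0 0 20"
}}

```text
time_s: 19.75
position: [0.6175, -0.0423, 0.1366]
eef_rot: [0.211, 0.675, -0.212, 0.675]
wrist_force: [-6.0, -0.0, 4.6]
grip_width: 0.351
```

```bash
python3 -c "
from h import *
plan(.6171,-.0419,.137,None)"
```

```text
t19.8 at [ 0.6175 -0.0423  0.1366] psi 55.2 tilt 0.04 F [-6.  -0.   4.6] M [-0.2   1.1  -0.01] grip 30.9 j [-0.26  0.61  1.33 -0.    1.21 -1.22]
  -> (0.6171, -0.0419, 0.137) shift [-0.0005  0.0001 -0.0007] rot [-0.      0.0006 -0.0001] dist 0.001
```

>>> {"op": "jog_arm", "data": {
  "motion": "-0.001 0 0 0 0 0 60;-0.001 0 0 0 0 0 60;-0.001 0 0 0 0 0 60;-0.001 0 0 0 0 0 60;-0.05 0 0 0 0 0 60;-0.1 0 0 0 0 0 60;-0.13 0 0 0 0 0 60;-0.13 0 0 0 0 0 60"
}}

```text
time_s: 20.55
position: [0.6186, -0.0425, 0.2437]
eef_rot: [0.212, 0.672, -0.211, 0.677]
wrist_force: [0.4, 0.2, 0.1]
grip_width: 0.678
```

>>> {"op": "jog_arm", "data": {
  "motion": "0 0.05 -0.058 0 0 0 60;0 0.1 -0.115 0 0 0 60;0 0.15 -0.173 0 0 0 60;0 0.2 -0.231 0 0 0 60;0 0.26 -0.301 0 0 0 60;0.03 0.26 -0.301 0 0 0 60;0.06 0.26 -0.301 0 0 0 60;0.06 0.26 -0.301 0 0 0 60;0.06 0.26 -0.301 0 0 0 60"
}}

```text
time_s: 21.45
position: [0.5384, 0.2656, 0.1914]
eef_rot: [0.211, 0.675, -0.212, 0.674]
wrist_force: [1.4, -0.6, -0.4]
grip_width: 0.683
```

```bash
python3 -c "
from h import *
p=snap('top','t6.png');q=snap('side','s6.png')
knobs(p);print();knobs(q)
plan(.5385,.2659,.07,55)
a=cv2.imread('pics/t6.png');b=cv2.imread('pics/s6.png')
cv2.imwrite('pics/m6.png',cv2.hconcat([cv2.resize(a[150:350,170:400],(400,348),interpolation=2),cv2.resize(b[150:324,200:400],(400,348),interpolation=2)]))"
```

```text
knob [ 0.5556 -0.0485  0.088 ] [341, 258, 19, 9, 90]
knob [0.4119 0.2014 0.088 ] [238, 318, 13, 14, 128]
knob [0.3776 0.0383 0.088 ] [309, 332, 10, 14, 83]

knob [0.7345 0.0796 0.088 ] [315, 165, 20, 11, 164]
knob [0.5373 0.2663 0.088 ] [199, 188, 16, 16, 192]
knob [ 0.65  -0.027  0.088] [340, 210, 16, 17, 224]
knob [0.4039 0.3154 0.088 ] [140, 221, 18, 18, 230]
knob [0.4089 0.1991 0.088 ] [186, 246, 16, 17, 212]
knob [ 0.5564 -0.0504  0.088 ] [325, 247, 22, 19, 266]
knob [0.3525 0.0185 0.088 ] [245, 312, 10, 17, 120]
t21.6 at [0.5394 0.2649 0.1929] psi 55.1 tilt 0.09 F [ 0.5 -0.7  0.3] M [-0.06 -0.05 -0.01] grip 60.2 j [ 0.26  0.51  1.32 -0.    1.3  -0.7 ]
  -> (0.5385, 0.2659, 0.07) shift [ 0.1537  0.0003 -0.0018] rot [ 0.0018  0.0011 -0.0009] dist 0.123
```

View pics/m6.png

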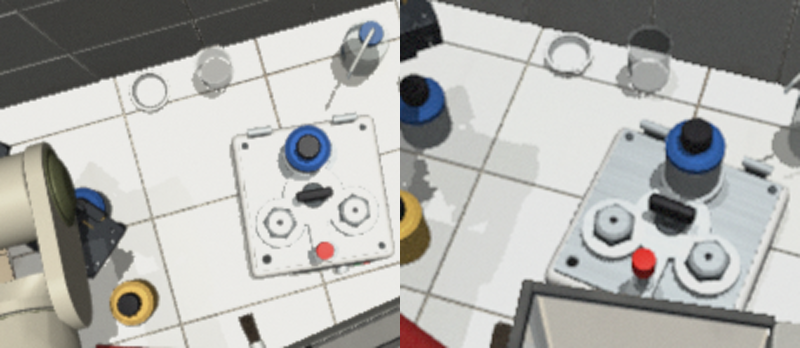

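>>> {"op": "jog_arm", "data": {
  "motion": "0.05 0 -0.0018 0 0 0 60;0.1 0 -0.0018 0 0 0 60;0.14 0 -0.0018 0 0 0 60;0.154 0 -0.0018 0 0 0 60;0.154 0 -0.0018 0 0 0 60;0.154 0 -0.0018 0 0 0 20;0.154 0 -0.0018 0 0 0 20;0.154 0 -0.0018 0 0 0 20;0.154 0 -0.0018 0 0 0 20;0.154 0 -0.0018 0 0 0 60",
  "squeeze": 10
}}

```text
time_s: 22.55
position: [0.5375, 0.267, 0.0693]
eef_rot: [0.212, 0.674, -0.211, 0.675]
wrist_force: [0.3, 1.1, -0.9]
grip_width: 0.433
```

>>> {"op": "jog_arm", "data": {
  "motion": "0 0 0 0 0 0 60;0 0 0 0.14 0 0 60;0 0 0 0.28 0 0 60;0 0 0 0.42 0 0 60;0 0 0 0.56 0 0 60;0 0 0 0.7 0 0 60;0 0 0 0.84 0 0 60;0 0 0 0.97 0 0 60;0 0 0 1 0 0 60;0 0 0 1 0 0 60"
}}

```text
time_s: 23.55
position: [0.5369, 0.2666, 0.0685]
eef_rot: [-0.52, -0.479, 0.521, -0.478]
wrist_force: [0.4, -0.1, -0.0]
grip_width: 0.676
```

>>> {"op": "jog_arm", "data": {
  "motion": "0 0 0 0.14 0 0 60;0 0 0 0.28 0 0 60;0 0 0 0.42 0 0 60;0 0 0 0.42 0 0 20;0 0 0 0.42 0 0 20;0 0 0 0.42 0 0 20;0 0 0 0.42 0 0 20;0 0 0 0.42 0 0 20;-0.05 0 0 0.42 0 0 20;-0.1 0 0 0.42 0 0 20",
  "squeeze": 30
}}

```text
time_s: 24.55
position: [0.5363, 0.2665, 0.1483]
eef_rot: [-0.611, -0.354, 0.614, -0.353]
wrist_force: [0.4, 0.1, -4.2]
grip_width: 0.355
```

```bash
python3 -c "
from h import *
plan(.5352,-.1060,.225,None)
plan(.5203,-.0036,.225,None)"
```

```text
t24.6 at [0.5363 0.2665 0.1483] psi -30.0 tilt 0.24 F [ 0.4  0.1 -4.2] M [ 0.01  0.07 -0.  ] grip 31.3 j [0.27 0.55 1.38 0.   1.21 0.79]
  -> (0.5352, -0.106, 0.225) shift [-0.0953  0.2311  0.4044] rot [0.     0.0028 0.0029] dist 0.380
t24.6 at [0.5363 0.2665 0.1483] psi -30.0 tilt 0.24 F [ 0.4  0.1 -4.2] M [ 0.01  0.07 -0.  ] grip 31.3 j [0.27 0.55 1.38 0.   1.21 0.79]
  -> (0.5203, -0.0036, 0.225) shift [-0.0954  0.1511  0.3028] rot [0.     0.0028 0.0029] dist 0.281
```

>>> {"op": "jog_arm", "data": {
  "motion": "-0.06 0.02 0.035 0 0 0 20;-0.095 0.05 0.088 0 0 0 20;-0.095 0.08 0.14 0 0 0 20;-0.095 0.11 0.193 0 0 0 20;-0.095 0.14 0.245 0 0 0 20;-0.095 0.17 0.298 0 0 0 20;-0.095 0.2 0.35 0 0 0 20;-0.095 0.231 0.4045 0 0 0 20;-0.095 0.231 0.4045 0 0 0 20;-0.095 0.231 0.4045 0 0 0 20"
}}

```text
time_s: 25.55
position: [0.535, -0.1068, 0.224]
eef_rot: [-0.612, -0.354, 0.613, -0.352]
wrist_force: [0.5, 0.1, -3.9]
grip_width: 0.355
```

```bash
python3 -c "
from h import *
plan(.5353,-.1062,.16,-30)"
```

```text
t25.6 at [ 0.535  -0.1068  0.224 ] psi -30.1 tilt 0.10 F [ 0.5  0.1 -3.9] M [0.05 0.06 0.06] grip 31.2 j [-0.41  0.37  1.46  0.    1.32  0.11]
  -> (0.5353, -0.1062, 0.16) shift [ 0.08    0.0001 -0.0008] rot [-0.0019 -0.      0.0017] dist 0.064
```

>>> {"op": "jog_arm", "data": {
  "motion": "0.04 0 -0.0008 0 0 0 20;0.075 0 -0.0008 0 0 0 20;0.082 0 -0.0008 0 0 0 20;0.086 0 -0.0008 0 0 0 20;0.09 0 -0.0008 0 0 0 20;0.094 0 -0.0008 0 0 0 20;0.097 0 -0.0008 0 0 0 20;0.1 0 -0.0008 0 0 0 20;0.1 0 -0.0008 0 0 0 20;0.1 0 -0.0008 0 0 0 20"
}}

```text
time_s: 26.55
position: [0.5363, -0.1057, 0.1461]
eef_rot: [0.613, 0.353, -0.612, 0.354]
wrist_force: [-1.6, -1.5, 7.0]
grip_width: 0.356
```

```bash
python3 -c "
from h import *
plan(.5353,-.1062,.137,-30)"
```

```text
t26.6 at [ 0.5363 -0.1057  0.1461] psi -30.0 tilt 0.13 F [-1.6 -1.5  7. ] M [-0.03  0.44  0.06] grip 31.4 j [-0.41  0.45  1.56 -0.    1.13  0.12]
  -> (0.5353, -0.1062, 0.137) shift [ 0.0113 -0.0008  0.0012] rot [-0.0002 -0.0001 -0.0022] dist 0.009
```

>>> {"op": "jog_arm", "data": {
  "motion": "0.001 -0.0005 0.001 0.06 0 0 20;0.001 -0.0005 0.001 0.12 0 0 20;0.001 -0.0005 0.001 0.18 0 0 20;0.001 -0.0005 0.001 0.24 0 0 20;0.001 -0.0005 0.001 0.3 0 0 20;0.001 -0.0005 0.001 0.36 0 0 20;0.001 -0.0005 0.001 0.42 0 0 20;0.001 -0.0005 0.001 0.48 0 0 20"
}}

```text
time_s: 27.35
position: [0.5355, -0.1056, 0.1447]
eef_rot: [0.682, 0.189, -0.681, 0.189]
wrist_force: [-0.7, 2.5, -2.0]
grip_width: 0.355
```

```bash
python3 -c "
from h import *
plan(.5353,-.1062,.137,None)"
```

```text
t27.4 at [ 0.5355 -0.1056  0.1447] psi -59.0 tilt 0.09 F [-0.7  2.5 -2. ] M [0.39 0.23 0.03] grip 31.3 j [-0.41  0.45  1.56  0.    1.13  0.62]
  -> (0.5353, -0.1062, 0.137) shift [0.0097 0.0005 0.0006] rot [ 0.     -0.0014 -0.0007] dist 0.008
```

>>> {"op": "jog_arm", "data": {
  "motion": "0.002 0.0003 0.0003 0 0 0 20;0.004 0.0003 0.0003 0 0 0 20;0.004 0.0003 0.0003 0 0 0 20"
}}

```text
time_s: 27.65
position: [0.5366, -0.1059, 0.1429]
eef_rot: [0.683, 0.19, -0.679, 0.191]
wrist_force: [2.0, 4.8, 12.4]
grip_width: 0.355
```

```bash
python3 -c "
from h import *
plan(.5353,-.1062,.137,None)"
```

```text
t27.6 at [ 0.5366 -0.1059  0.1429] psi -58.7 tilt 0.32 F [ 2.   4.8 12.4] M [ 0.98 -0.09 -0.09] grip 31.3 j [-0.41  0.45  1.56  0.    1.12  0.61]
  -> (0.5353, -0.1062, 0.137) shift [ 0.0074 -0.0005  0.0016] rot [ 0.     -0.0044 -0.0029] dist 0.006
```

>>> {"op": "jog_arm", "data": {
  "motion": "0 0 0 -0.03 0 0 20;0 0 0 -0.06 0 0 20;0 0 0 -0.09 0 0 20;0 0 0 -0.12 0 0 20;0 0 0 -0.12 0 0 20"
}}

```text
time_s: 28.15
position: [0.5369, -0.1063, 0.143]
eef_rot: [0.67, 0.232, -0.665, 0.234]
wrist_force: [4.8, 3.0, 10.7]
grip_width: 0.357
```

```bash
python3 -c "
from h import *
plan(.5353,-.1062,.137,None)"
```

```text
t28.1 at [ 0.5369 -0.1063  0.143 ] psi -51.5 tilt 0.38 F [ 4.8  3.  10.7] M [ 0.64 -0.47 -0.22] grip 31.4 j [-0.41  0.45  1.56  0.    1.12  0.49]
  -> (0.5353, -0.1062, 0.137) shift [ 0.0075 -0.0013  0.0016] rot [ 0.     -0.0043 -0.0047] dist 0.006
```

>>> {"op": "jog_arm", "data": {
  "motion": "0 0 -0.0015 0 0 0 20;0 0 -0.0015 0.03 0 0 20;0 0 -0.0015 0.06 0 0 20;0 0 -0.0015 0.09 0 0 20;0 0 -0.0015 0.12 0 0 20;0 0 -0.0015 0.12 0 0 20"
}}

```text
time_s: 28.75
position: [0.5358, -0.1055, 0.1405]
eef_rot: [-0.681, -0.19, 0.681, -0.191]
wrist_force: [-0.1, -0.5, -3.7]
grip_width: 0.354
```

```bash
python3 -c "
from h import *
plan(.5353,-.1062,.137,None)"
```

```text
t28.8 at [ 0.5358 -0.1055  0.1405] psi -58.7 tilt 0.02 F [-0.1 -0.5 -3.7] M [-0.21  0.02 -0.04] grip 31.2 j [-0.41  0.45  1.57 -0.    1.12  0.62]
  -> (0.5353, -0.1062, 0.137) shift [0.0043 0.0004 0.001 ] rot [-0.      0.0003 -0.    ] dist 0.004
```

Dropping; press home.

>>> {"op": "jog_arm", "data": {
  "motion": "0.002 0 0 0 0 0 20;0.004 0 0 0 0 0 20;0.006 0 0 0 0 0 20;0.007 0 0 0 0 0 20;0.007 0 0 0 0 0 20"
}}

```text
time_s: 29.25
position: [0.5366, -0.1059, 0.1374]
eef_rot: [0.682, 0.19, -0.68, 0.191]
wrist_force: [-5.0, -0.7, 13.5]
grip_width: 0.352
```

```bash
python3 -c "
from h import *
plan(.5353,-.1062,.1355,None)"
```

```text
t29.2 at [ 0.5366 -0.1059  0.1374] psi -58.7 tilt 0.19 F [-5.  -0.7 13.5] M [-0.02  0.88  0.18] grip 31.0 j [-0.41  0.46  1.57 -0.    1.11  0.62]
  -> (0.5353, -0.1062, 0.1355) shift [ 0.0023 -0.0005  0.0015] rot [ 0.     -0.0014 -0.0028] dist 0.002
```

>>> {"op": "jog_arm", "data": {
  "motion": "0 0 0.0005 0.03 0 0 20;0 0 0.0005 -0.03 0 0 20;0 0 0.0005 0.03 0 0 20;0 0 0.0005 0 0 0 20;0 0 0.0005 0 0 0 20"
}}

```text
time_s: 29.75
position: [0.5364, -0.1063, 0.1372]
eef_rot: [0.682, 0.19, -0.68, 0.191]
wrist_force: [-3.1, -2.1, 11.5]
grip_width: 0.354
```

```bash
python3 -c "
from h import *
plan(.5353,-.1062,.1355,None)"
```

```text
t29.8 at [ 0.5364 -0.1063  0.1372] psi -58.7 tilt 0.22 F [-3.1 -2.1 11.5] M [-0.2   0.54 -0.08] grip 31.2 j [-0.41  0.46  1.57 -0.    1.11  0.62]
  -> (0.5353, -0.1062, 0.1355) shift [ 0.0021 -0.0008  0.0012] rot [ 0.     -0.0018 -0.0033] dist 0.002
```

>>> {"op": "jog_arm", "data": {
  "motion": "-0.003 0 0 0 0 0 60;-0.003 0 0 0 0 0 60;-0.003 0 0 0 0 0 60;-0.003 0 0 0 0 0 60;-0.05 0 0 0 0 0 60;-0.1 0 0 0 0 0 60;-0.13 0 0 0 0 0 60;-0.13 0 0 0 0 0 60"
}}

```text
time_s: 30.55
position: [0.5366, -0.1059, 0.2423]
eef_rot: [0.683, 0.189, -0.679, 0.192]
wrist_force: [0.7, -0.4, 0.2]
grip_width: 0.679
```

>>> {"op": "jog_arm", "data": {
  "motion": "0 -0.06 -0.015 0 0 0 60;0 -0.12 -0.03 0 0 0 60;0 -0.18 -0.045 0 0 0 60;0 -0.24 -0.06 0 0 0 60;0 -0.3 -0.075 0 0 0 60;0 -0.36 -0.09 0 0 0 60;0 -0.42 -0.105 0 0 0 60;0 -0.48 -0.12 0 0 0 60;0 -0.5355 -0.1324 0 0 0 60;0 -0.5355 -0.1324 0 0 0 60"
}}

```text
time_s: 31.55
position: [0.4018, 0.3194, 0.2376]
eef_rot: [-0.68, -0.192, 0.681, -0.192]
wrist_force: [-0.1, -0.1, -0.1]
grip_width: 0.679
```

```bash
python3 -c "
from h import *
p=snap('top','t7.png');q=snap('side','s7.png')
knobs(p);print();knobs(q)
for pic in (p,q):
  for n,s in (('s1',(.6170,-.0419)),('s2',(.5353,-.1062))): print(n,[w2px(pic,[*s,z]).round(1) for z in (.157,.167)])
plan(.4045,.3152,.07,None)
a=cv2.imread('pics/t7.png');b=cv2.imread('pics/s7.png')
cv2.imwrite('pics/m7.png',cv2.hconcat([cv2.resize(a[200:310,300:400],(400,440),interpolation=2),cv2.resize(b[180:301,290:400],(400,440),interpolation=2)]))"
```

```text
knob [ 0.5557 -0.0491  0.088 ] [341, 258, 19, 9, 92]
knob [0.4118 0.2013 0.088 ] [238, 318, 13, 14, 129]
knob [0.3776 0.0383 0.088 ] [309, 332, 10, 14, 83]

knob [0.7345 0.0797 0.088 ] [315, 165, 20, 11, 165]
knob [ 0.6494 -0.025   0.088 ] [339, 209, 16, 18, 229]
knob [0.4035 0.3148 0.088 ] [140, 221, 19, 18, 248]
knob [0.3958 0.2634 0.088 ] [153, 233, 19, 20, 144]
knob [0.4089 0.1989 0.088 ] [186, 246, 16, 17, 210]
knob [ 0.5565 -0.0485  0.088 ] [324, 247, 23, 19, 243]
knob [ 0.5641 -0.0968  0.088 ] [349, 255, 16, 19, 250]
knob [0.3525 0.0186 0.088 ] [245, 312, 10, 17, 124]
s1 [array([347.2, 233.7]), array([347.4, 233.3])]
s2 [array([376.5, 269.9]), array([377. , 269.8])]
s1 [array([348.1, 215. ]), array([348.4, 212.3])]
s2 [array([356.3, 261.8]), array([356.7, 259.4])]
t31.6 at [0.4037 0.316  0.2379] psi -58.7 tilt 0.13 F [-0.5  0.8 -0.4] M [-0.12  0.19  0.01] grip 60.3 j [ 0.44  0.29  1.53 -0.    1.32  1.46]
  -> (0.4045, 0.3152, 0.07) shift [ 0.2098  0.0014 -0.0008] rot [-0.      0.0021 -0.0001] dist 0.168
```

View pics/m7.png

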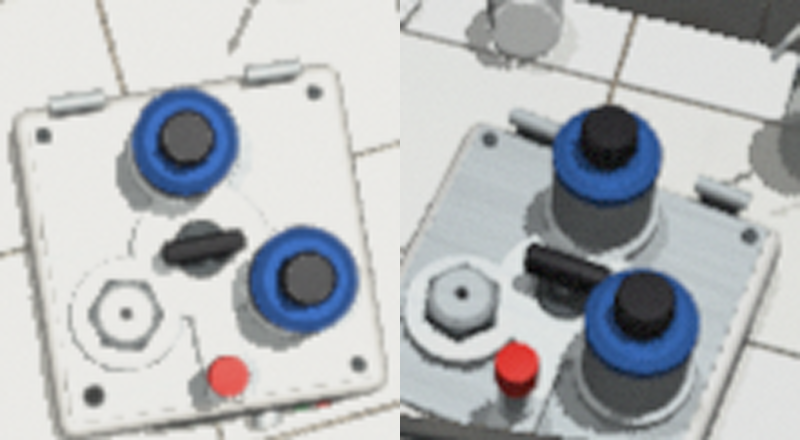

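>>> {"op": "jog_arm", "data": {
  "motion": "0.06 0.0014 -0.0008 0 0 0 60;0.12 0.0014 -0.0008 0 0 0 60;0.17 0.0014 -0.0008 0 0 0 60;0.2 0.0014 -0.0008 0 0 0 60;0.21 0.0014 -0.0008 0 0 0 60;0.21 0.0014 -0.0008 0 0 0 20;0.21 0.0014 -0.0008 0 0 0 20;0.21 0.0014 -0.0008 0 0 0 20;0.21 0.0014 -0.0008 0 0 0 20;0.21 0.0014 -0.0008 0 0 0 60",
  "squeeze": 10
}}

```text
time_s: 32.65
position: [0.4056, 0.3153, 0.0718]
eef_rot: [0.681, 0.19, -0.681, 0.19]
wrist_force: [-0.2, -0.3, -0.7]
grip_width: 0.431
```

>>> {"op": "jog_arm", "data": {
  "motion": "0 0 0 0 0 0 60;0 0 0 -0.14 0 0 60;0 0 0 -0.28 0 0 60;0 0 0 -0.42 0 0 60;0 0 0 -0.56 0 0 60;0 0 0 -0.7 0 0 60;0 0 0 -0.84 0 0 60;0 0 0 -0.97 0 0 60;0 0 0 -1 0 0 60;0 0 0 -1 0 0 60"
}}

```text
time_s: 33.65
position: [0.4055, 0.3151, 0.0712]
eef_rot: [0.495, 0.505, -0.495, 0.505]
wrist_force: [-0.7, 0.2, 0.6]
grip_width: 0.681
```

>>> {"op": "jog_arm", "data": {
  "motion": "0 0 0 -0.14 0 0 60;0 0 0 -0.28 0 0 60;0 0 0 -0.42 0 0 60;0 0 0 -0.42 0 0 20;0 0 0 -0.42 0 0 20;0 0 0 -0.42 0 0 20;0 0 0 -0.42 0 0 20;0 0 0 -0.42 0 0 20;-0.05 0 0 -0.42 0 0 20;-0.1 0 0 -0.42 0 0 20",
  "squeeze": 40
}}

```text
time_s: 34.65
position: [0.4045, 0.3147, 0.1512]
eef_rot: [0.372, 0.602, -0.374, 0.6]
wrist_force: [0.8, 0.8, -2.4]
grip_width: 0.35
```

```bash
python3 -c "
from h import *
plan(.5210,-.0033,.225,None)"
```

```text
t34.6 at [0.4045 0.3147 0.1512] psi 26.3 tilt 0.22 F [ 0.8  0.8 -2.4] M [-0.09 -0.03 -0.05] grip 30.9 j [ 0.43  0.37  1.65  0.    1.12 -0.03]
  -> (0.521, -0.0033, 0.225) shift [-0.0921 -0.0462  0.4208] rot [-0.     -0.0001  0.0037] dist 0.347
```

>>> {"op": "jog_arm", "data": {
  "motion": "-0.06 -0.001 0.02 0 0 0 20;-0.092 -0.006 0.06 0 0 0 20;-0.092 -0.013 0.12 0 0 0 20;-0.092 -0.02 0.18 0 0 0 20;-0.092 -0.026 0.24 0 0 0 20;-0.092 -0.033 0.3 0 0 0 20;-0.092 -0.04 0.36 0 0 0 20;-0.092 -0.0462 0.4208 0 0 0 20;-0.092 -0.0462 0.4208 0 0 0 20;-0.092 -0.0462 0.4208 0 0 0 20"
}}

```text
time_s: 35.65
position: [0.5216, -0.0035, 0.2241]
eef_rot: [0.373, 0.601, -0.374, 0.6]
wrist_force: [0.3, 0.7, -3.1]
grip_width: 0.355
```

```bash
python3 -c "
from h import *
plan(.5210,-.0033,.1465,None)"
```

```text
t35.6 at [ 0.5216 -0.0035  0.2241] psi 26.2 tilt 0.11 F [ 0.3  0.7 -3.1] M [-0.02  0.03 -0.  ] grip 31.3 j [-0.23  0.32  1.53  0.    1.3  -0.69]
  -> (0.521, -0.0033, 0.1465) shift [ 0.097  -0.0005 -0.0004] rot [-0.     -0.0013  0.0013] dist 0.078
```

>>> {"op": "jog_arm", "data": {
  "motion": "0.04 -0.0005 -0.0004 0 0 0 20;0.075 -0.0005 -0.0004 0 0 0 20;0.081 -0.0005 -0.0004 0 0 0 20;0.085 -0.0005 -0.0004 0 0 0 20;0.089 -0.0005 -0.0004 0 0 0 20;0.093 -0.0005 -0.0004 0 0 0 20;0.097 -0.0005 -0.0004 0 0 0 20;0.097 -0.0005 -0.0004 0 0 0 20;0.097 -0.0005 -0.0004 0 0 0 20"
}}

```text
time_s: 36.55
position: [0.5218, -0.0028, 0.1476]
eef_rot: [0.373, 0.601, -0.373, 0.601]
wrist_force: [1.4, -0.2, 0.6]
grip_width: 0.354
```

```bash
python3 -c "
from h import *
plan(.5210,-.0033,.138,None)"
```

```text
t36.5 at [ 0.5218 -0.0028  0.1476] psi 26.4 tilt 0.06 F [ 1.4 -0.2  0.6] M [-0.08 -0.09  0.01] grip 31.2 j [-0.23  0.4   1.63  0.    1.11 -0.69]
  -> (0.521, -0.0033, 0.138) shift [ 0.012  -0.0012  0.0001] rot [-0.      0.0006 -0.0009] dist 0.010
```

>>> {"op": "jog_arm", "data": {
  "motion": "0.002 0 0 0.05 0 0 20;0.002 0 0 0.1 0 0 20;0.002 0 0 0.15 0 0 20;0.002 0 0 0.2 0 0 20;0.002 0 0 0.25 0 0 20;0.002 0 0 0.25 0 0 20"
}}

```text
time_s: 37.15
position: [0.5211, -0.0028, 0.1452]
eef_rot: [0.448, 0.547, -0.448, 0.547]
wrist_force: [-1.4, -1.0, -2.6]
grip_width: 0.353
```

```bash
python3 -c "
from h import *
plan(.5210,-.0033,.138,None)"
```

```text
t37.1 at [ 0.5211 -0.0028  0.1452] psi 11.4 tilt 0.07 F [-1.4 -1.  -2.6] M [-0.26  0.25  0.16] grip 31.1 j [-0.23  0.4   1.64 -0.    1.11 -0.43]
  -> (0.521, -0.0033, 0.138) shift [ 0.009  -0.0002  0.0006] rot [-0.     -0.0002  0.0011] dist 0.007
```

Force gone: it dropped in. Press on.

>>> {"op": "jog_arm", "data": {
  "motion": "0.002 0 0 0 0 0 20;0.004 0 0 0 0 0 20;0.006 0 0 0 0 0 20;0.006 0 0 0 0 0 20"
}}

```text
time_s: 37.55
position: [0.5216, -0.003, 0.1418]
eef_rot: [0.447, 0.547, -0.447, 0.548]
wrist_force: [-3.6, -1.5, 7.1]
grip_width: 0.354
```

```bash
python3 -c "
from h import *
plan(.5210,-.0033,.138,None)"
```

```text
t37.5 at [ 0.5216 -0.003   0.1418] psi 11.5 tilt 0.07 F [-3.6 -1.5  7.1] M [-0.28  0.92  0.21] grip 31.2 j [-0.23  0.4   1.64 -0.    1.1  -0.43]
  -> (0.521, -0.0033, 0.138) shift [ 0.0048 -0.0008  0.0002] rot [-0.      0.0009 -0.0007] dist 0.004
```

>>> {"op": "jog_arm", "data": {
  "motion": "0 -0.0008 0 -0.03 0 0 20;0 -0.0008 0 -0.06 0 0 20;0.001 -0.0008 0 -0.08 0 0 20;0.003 -0.0008 0 -0.08 0 0 20;0.005 -0.0008 0 -0.08 0 0 20;0.005 -0.0008 0 -0.08 0 0 20"
}}

```text
time_s: 38.15
position: [0.5218, -0.0036, 0.1384]
eef_rot: [0.425, 0.564, -0.425, 0.567]
wrist_force: [-1.9, -3.8, 10.5]
grip_width: 0.352
```

```bash
python3 -c "
from h import *
plan(.5210,-.0033,.138,None)"
```

```text
t38.1 at [ 0.5218 -0.0036  0.1384] psi 16.2 tilt 0.20 F [-1.9 -3.8 10.5] M [-0.58  0.62  0.06] grip 31.0 j [-0.23  0.41  1.64 -0.    1.09 -0.51]
  -> (0.521, -0.0033, 0.138) shift [ 0.0005 -0.0008 -0.0007] rot [-0.      0.0024 -0.0023] dist 0.001
```

>>> {"op": "jog_arm", "data": {
  "motion": "-0.001 0 0 0 0 0 60;-0.001 0 0 0 0 0 60;-0.001 0 0 0 0 0 60;-0.001 0 0 0 0 0 60;-0.05 0 0 0 0 0 60;-0.1 0 0 0 0 0 60;-0.13 0 0 0 0 0 60;-0.13 0 0 0 0 0 60"
}}

```text
time_s: 38.95
position: [0.5219, -0.003, 0.2439]
eef_rot: [0.425, 0.564, -0.424, 0.567]
wrist_force: [0.4, -0.9, -0.6]
grip_width: 0.682
```

>>> {"op": "jog_arm", "data": {
  "motion": "0 0 -0.06 0.1 0 0 40;0 -0.01 -0.12 0.2 0 0 40;0 -0.015 -0.18 0.3 0 0 40;0 -0.02 -0.24 0.4 0 0 40;0 -0.025 -0.3 0.5 0 0 40;0 -0.03 -0.36 0.6 0 0 40;0 -0.03 -0.42 0.7 0 0 40;0 -0.03 -0.42 0.8 0 0 40;0 -0.03 -0.42 0.9 0 0 40;0 -0.03 -0.42 0.9 0 0 40"
}}

```text
time_s: 39.95
position: [0.4035, 0.3133, 0.2394]
eef_rot: [-0.634, -0.311, 0.636, -0.311]
wrist_force: [-0.6, -0.9, 0.1]
grip_width: 0.459
```

```bash
python3 -c "
from h import *
p=snap('top','t8.png');q=snap('side','s8.png')
knobs(p);print();knobs(q)
for n,s in (('s1',(.6170,-.0419)),('s2',(.5353,-.1062)),('s3',(.5205,-.0034))): print(n,w2px(q,[*s,.157]).round(1))
for pic,lo in ((p,1),(q,0)):
  c=pic['color'].astype(int);m=((c[...,0]>130)&(c[...,1]<100)&(c[...,2]<100)).astype(np.uint8)
  n,l,st,ce=cv2.connectedComponentsWithStats(m)
  for i in range(1,n):
    if st[i,4]>20 and 300<ce[i][0]<370 and 230<ce[i][1]<310: print('red',ce[i].round(1),st[i].tolist(),'at z=.127',px2w(pic,*ce[i],.127).round(4))
plan(.4838,-.0623,.2,-75)
a=cv2.imread('pics/t8.png');b=cv2.imread('pics/s8.png')
cv2.imwrite('pics/m8.png',cv2.hconcat([cv2.resize(a[200:310,300:400],(400,440),interpolation=2),cv2.resize(b[180:301,290:400],(400,440),interpolation=2)]))"
```

```text
knob [0.4118 0.2015 0.088 ] [238, 318, 13, 14, 127]
knob [0.3776 0.0383 0.088 ] [309, 332, 10, 14, 83]

knob [0.7344 0.0795 0.088 ] [315, 165, 20, 11, 164]
knob [ 0.6503 -0.0293  0.088 ] [341, 210, 16, 18, 231]
knob [0.5479 0.0154 0.088 ] [298, 236, 16, 18, 241]
knob [0.4088 0.1989 0.088 ] [186, 246, 16, 17, 211]
knob [ 0.5566 -0.0475  0.088 ] [325, 247, 22, 19, 232]
knob [ 0.5602 -0.0952  0.088 ] [347, 256, 17, 20, 257]
knob [0.3525 0.0186 0.088 ] [245, 312, 11, 17, 123]
s1 [348.1 215. ]
s2 [356.3 261.8]
s3 [305.7 242.5]
red [354.6 294.2] [351, 290, 9, 8, 45] at z=.127 [ 0.481  -0.0582  0.127 ]
red [320.3 278.7] [315, 273, 12, 12, 108] at z=.127 [ 0.4821 -0.0601  0.127 ]
t40.0 at [0.4039 0.3129 0.2399] psi -37.7 tilt 0.08 F [0.  0.  0.5] M [ 0.01  0.15 -0.03] grip 40.7 j [0.43 0.28 1.54 0.   1.32 1.09]
  -> (0.4838, -0.0623, 0.2) shift [0.05   0.3657 0.3102] rot [6.222e-01 1.300e-03 2.000e-04] dist 0.386
```

View pics/m8.png

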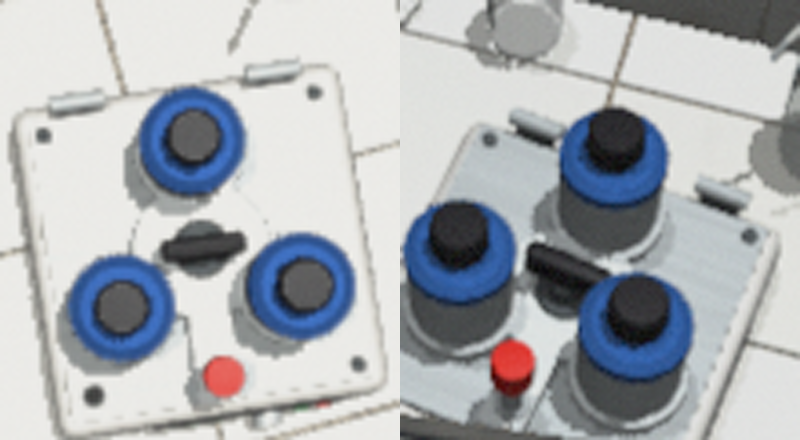

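>>> {"op": "jog_arm", "data": {
  "motion": "0 0.04 0.034 0.08 0 0 35;0 0.08 0.068 0.16 0 0 35;0 0.12 0.102 0.24 0 0 35;0 0.165 0.14 0.33 0 0 35;0 0.21 0.178 0.42 0 0 35;0 0.25 0.212 0.52 0 0 35;0 0.3 0.2545 0.62 0 0 35;0 0.34 0.288 0.7 0 0 35;0.03 0.3657 0.3102 0.738 0 0 35;0.05 0.3657 0.3102 0.738 0 0 35",
  "squeeze": 30
}}

```text
time_s: 41.05
position: [0.483, -0.0656, 0.1992]
eef_rot: [-0.705, -0.048, 0.706, -0.048]
wrist_force: [-0.6, 0.2, -0.6]
grip_width: 0.395
```

```bash
python3 -c "
from h import *
for f in ('t5','t8','s5','s8'):
  c=cv2.imread('pics/%s.png'%f).astype(int);m=((c[...,2]>130)&(c[...,1]<100)&(c[...,0]<100)).astype(np.uint8)
  n,l,st,ce=cv2.connectedComponentsWithStats(m)
  for i in range(1,n):
    if st[i,4]>20 and 300<ce[i][0]<370 and 230<ce[i][1]<310: print(f,ce[i].round(1),st[i].tolist())
plan(.483,-.0615,.109,-82)"
```

```text
t5 [355.9 293.8] [352, 290, 9, 9, 58]
t8 [354.6 294.2] [351, 290, 9, 8, 45]
s5 [321.5 279.3] [316, 274, 12, 11, 105]
s8 [320.3 278.7] [315, 273, 12, 12, 108]
t41.0 at [ 0.483  -0.0656  0.1992] psi -82.3 tilt 0.05 F [-0.6  0.2 -0.6] M [-0.03  0.12 -0.01] grip 34.8 j [-0.38  0.27  1.67 -0.    1.21  1.06]
  -> (0.483, -0.0615, 0.109) shift [ 0.1128 -0.0051 -0.0007] rot [-0.0047  0.0008  0.    ] dist 0.090
```

>>> {"op": "jog_arm", "data": {
  "motion": "0.03 -0.006 0 0 0 0 36;0.06 -0.006 0 0 0 0 36;0.085 -0.006 0 0 0 0 36;0.1 -0.006 0 0 0 0 36;0.113 -0.006 0 0 0 0 36;0.113 -0.006 0 0 0 0 36;0.113 -0.006 0 0 0 0 15;0.113 -0.006 0 0 0 0 15;0.113 -0.006 0 0 0 0 15;0.113 -0.006 0 0 0 0 15",
  "squeeze": 30
}}

```text
time_s: 42.05
position: [0.4829, -0.0578, 0.1111]
eef_rot: [0.706, 0.049, -0.705, 0.049]
wrist_force: [0.5, -0.4, 2.3]
grip_width: 0.264
```

```bash
python3 -c "
from h import *
plan(.483,-.062,.109,-82)
p=snap('top');q=snap('side')
knobs(p);knobs(q)"
```

```text
t42.0 at [ 0.4829 -0.0578  0.1111] psi -82.1 tilt 0.09 F [ 0.5 -0.4  2.3] M [-0.21  0.11  0.02] grip 23.2 j [-0.36  0.38  1.78 -0.    0.99  1.07]
  -> (0.483, -0.062, 0.109) shift [0.0026 0.0053 0.0006] rot [-0.0014 -0.0013 -0.0009] dist 0.005
knob [ 0.5569 -0.0514  0.088 ] [341, 258, 20, 8, 84]
knob [ 0.4022 -0.1142  0.088 ] [373, 312, 12, 25, 85]
knob [0.4111 0.2018 0.088 ] [238, 319, 13, 12, 102]
knob [0.739  0.0739 0.088 ] [321, 165, 14, 11, 99]
knob [0.3524 0.0186 0.088 ] [245, 312, 10, 18, 133]
```

>>> {"op": "jog_arm", "data": {
  "motion": "0 0.002 0 0 0 0 15;0 0.004 0 0 0 0 15;0.001 0.005 0 0 0 0 15;0.001 0.005 0 0 0 0 15;0.001 0.005 0 0 0 0 15;0.001 0.005 0 0 0 0 15;0.001 0.005 0 0 0 0 15"
}}

```text
time_s: 42.85
position: [0.4835, -0.0614, 0.1107]
eef_rot: [0.706, 0.049, -0.705, 0.049]
wrist_force: [-1.4, 1.3, 12.5]
grip_width: 0.262
```

```bash
python3 -c "
from h import *
plan(.483,-.062,.109,-82)
p=snap('top','t9.png');q=snap('side','s9.png')
a=cv2.imread('pics/t9.png');b=cv2.imread('pics/s9.png')
cv2.imwrite('pics/m9.png',cv2.hconcat([cv2.resize(a[200:310,300:400],(400,440),interpolation=2),cv2.resize(b[180:301,290:400],(400,440),interpolation=2)]))"
```

```text
t42.9 at [ 0.4835 -0.0614  0.1107] psi -82.1 tilt 0.10 F [-1.4  1.3 12.5] M [0.55 0.46 0.04] grip 23.1 j [-0.37  0.38  1.77  0.    0.99  1.06]
  -> (0.483, -0.062, 0.109) shift [0.0022 0.0007 0.0008] rot [-0.0015 -0.0017 -0.0001] dist 0.002
```

View pics/m9.png

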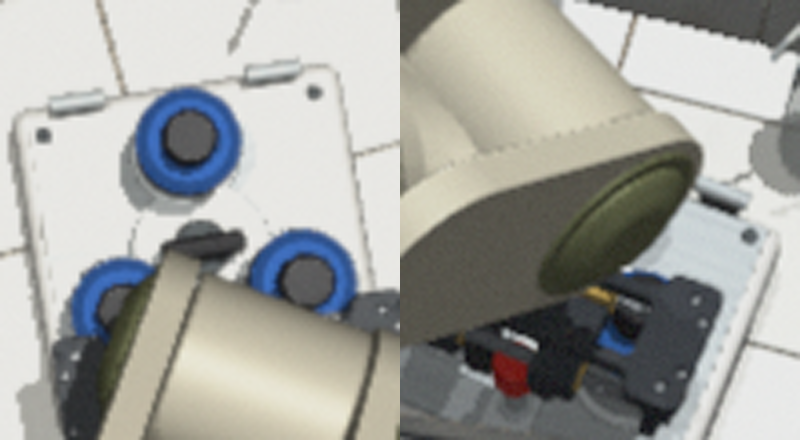

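>>> {"op": "jog_arm", "data": {
  "motion": "-0.004 0 0 0 0 0 15;-0.02 0 0 0 0 0 15;-0.04 0 0 0 0 0 15;-0.06 0 0 0 0 0 15;-0.078 0 0 0 0 0 15;-0.078 0 0 0 0 0 15;-0.078 0 0 0 0 0 15"
}}

```text
time_s: 43.65
position: [0.4827, -0.0614, 0.1714]
eef_rot: [-0.705, -0.049, 0.706, -0.049]
wrist_force: [0.1, 0.2, -0.1]
grip_width: 0.263
```

```bash
python3 -c "
from h import *
plan(.4703,.0156,.17,-82)"
```

```text
t43.6 at [ 0.4827 -0.0614  0.1714] psi -82.1 tilt 0.05 F [ 0.1  0.2 -0.1] M [ 0.03  0.14 -0.01] grip 23.2 j [-0.37  0.3   1.71  0.    1.14  1.06]
  -> (0.4703, 0.0156, 0.17) shift [ 0.0017 -0.0975  0.0021] rot [-0.0015  0.0007  0.0004] dist 0.078
```

>>> {"op": "jog_arm", "data": {
  "motion": "0 -0.03 0.0007 0 0 0 15;0 -0.06 0.0014 0 0 0 15;0 -0.085 0.0021 0 0 0 15;0 -0.0975 0.0021 0 0 0 15;0 -0.0975 0.0021 0 0 0 15;0 -0.0975 0.0021 0 0 0 15;0 -0.0975 0.0021 0 0 0 15"
}}

```text
time_s: 44.35
position: [0.4707, 0.0148, 0.1718]
eef_rot: [-0.705, -0.048, 0.706, -0.048]
wrist_force: [-0.5, -0.3, -1.2]
grip_width: 0.263
```

```bash
python3 -c "
from h import *
plan(.4703,.0156,.14,-82)
q=snap('side','s10.png');b=cv2.imread('pics/s10.png')
P=np.array(bot.read_state()['position'])
for h in (-.08,-.042,.018): print(h,w2px(q,P+[-.0012,.0003,h]).round(1))
print('hole',w2px(q,[.4692,.0155,.054]))
cv2.imwrite('pics/m10.png',cv2.resize(b[230:315,250:370],None,fx=6,fy=6,interpolation=2))"
```

```text
t44.4 at [0.4707 0.0148 0.1718] psi -82.1 tilt 0.02 F [-0.5 -0.3 -1.2] M [-0.04  0.11 -0.01] grip 23.2 j [-0.22  0.26  1.75 -0.    1.13  1.22]
  -> (0.4703, 0.0156, 0.14) shift [ 0.0397 -0.0011  0.0004] rot [-0.0023  0.0003 -0.    ] dist 0.032
-0.08 [284.7 272.8]
-0.042 [283.7 264.5]
0.018 [281.9 250. ]
hole [285.46889077 280.63823272]
```

View pics/m10.png

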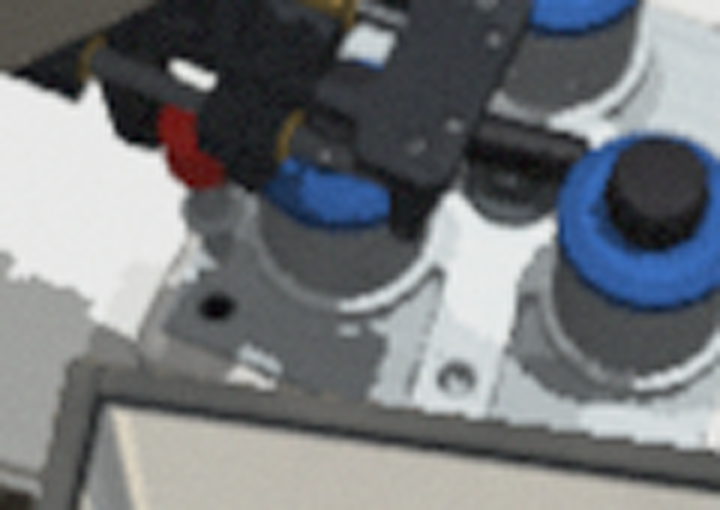

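>>> {"op": "jog_arm", "data": {
  "motion": "0 -0.0014 0.0008 0 0 0 15;0.02 -0.0014 0.0008 0 0 0 15;0.04 -0.0014 0.0008 0 0 0 15;0.046 -0.0014 0.0008 0 0 0 15;0.051 -0.0014 0.0008 0 0 0 15;0.056 -0.0014 0.0008 0 0 0 15;0.056 -0.0014 0.0008 0 0 0 15"
}}

```text
time_s: 45.1
position: [0.4698, 0.0165, 0.1272]
eef_rot: [-0.705, -0.049, 0.705, -0.049]
wrist_force: [-0.3, 0.0, -0.9]
grip_width: 0.263
```

```bash
python3 -c "
from h import *
plan(.4703,.0156,.0977,-82)"
```

```text
t45.1 at [0.4698 0.0165 0.1272] psi -82.1 tilt 0.00 F [-0.3  0.  -0.9] M [-0.    0.15  0.03] grip 23.1 j [-0.21  0.32  1.81 -0.    1.02  1.22]
  -> (0.4703, 0.0156, 0.0977) shift [ 0.0368  0.0012 -0.0004] rot [-0.0016  0.0001 -0.    ] dist 0.029
```

Entered freely. Down to home.

>>> {"op": "jog_arm", "data": {
  "motion": "0.005 0.0003 0 0 0 0 15;0.011 0.0003 0 0 0 0 15;0.017 0.0003 0 0 0 0 15;0.023 0.0003 0 0 0 0 15;0.029 0.0003 0 0 0 0 15;0.034 0.0003 0 0 0 0 15;0.037 0.0003 0 0 0 0 15;0.038 0.0003 0 0 0 0 15;0.038 0.0003 0 0 0 0 15"
}}

```text
time_s: 46.0
position: [0.4704, 0.0163, 0.0978]
eef_rot: [0.706, 0.049, -0.705, 0.049]
wrist_force: [-3.0, 0.3, 11.1]
grip_width: 0.258
```

```bash
python3 -c "
from h import *
plan(.4703,.0156,.0977,-82)"
```

```text
t46.0 at [0.4704 0.0163 0.0978] psi -82.1 tilt 0.09 F [-3.   0.3 11.1] M [0.21 0.68 0.  ] grip 22.7 j [-0.22  0.37  1.83  0.    0.94  1.22]
  -> (0.4703, 0.0156, 0.0977) shift [0.0001 0.0008 0.0002] rot [-0.0015 -0.0014 -0.0005] dist 0.001
```

Seated. Release, rise, move off.

>>> {"op": "jog_arm", "data": {
  "motion": "0 0 0 0 0 0 36;0 0 0 0 0 0 36;0 0 0 0 0 0 36;-0.04 0 0 0 0 0 36;-0.09 0 0 0 0 0 36;-0.15 0 0 0 0 0 36;-0.18 -0.06 0 0 0 0 36;-0.18 -0.12 0 0 0 0 36;-0.18 -0.18 0 0 0 0 36;-0.18 -0.24 0 0 0 0 36"
}}

```text
time_s: 47.0
position: [0.4428, 0.2083, 0.241]
eef_rot: [0.706, 0.049, -0.705, 0.049]
wrist_force: [1.1, 1.2, -0.1]
grip_width: 0.41
```

>>> {"op": "jog_arm", "data": {
  "motion": "0 -0.06 0 0 0 0 36;0 -0.12 0 0 0 0 36;0 -0.12 0 0 0 0 36;0 -0.12 0 0 0 0 36"
}}

```text
time_s: 47.4
position: [0.4299, 0.3019, 0.2404]
eef_rot: [-0.705, -0.049, 0.706, -0.05]
wrist_force: [-0.0, 0.3, -0.8]
grip_width: 0.409
```

```bash
python3 -c "
from h import *
plan(.47,.2,.25)
p=snap('top','t11.png');q=snap('side','s11.png')
knobs(q)
for f in ('t0','x'):pass
for pic in (p,q):
  c=pic['color'].astype(int);m=((c[...,0]>130)&(c[...,1]<100)&(c[...,2]<100)).astype(np.uint8)
  n,l,st,ce=cv2.connectedComponentsWithStats(m)
  for i in range(1,n):
    if st[i,4]>20 and 270<ce[i][0]<370 and 230<ce[i][1]<312: print('red',ce[i].round(1),st[i].tolist())
a=cv2.imread('pics/t11.png');b=cv2.imread('pics/s11.png')
cv2.imwrite('pics/m11.png',cv2.hconcat([cv2.resize(a[150:310,300:480],(400,356),interpolation=2),cv2.resize(b[180:310,260:406],(400,356),interpolation=2)]))"
```

```text
t47.4 at [0.4299 0.3019 0.2404] psi -82.0 tilt 0.05 F [-0.   0.3 -0.8] M [0.04 0.13 0.01] grip 36.1 j [ 0.39  0.31  1.49 -0.    1.34  1.82]
  -> (0.47, 0.2, 0.25) shift [-0.012   0.1332 -0.0319] rot [-0.      0.0007 -0.0005] dist 0.110
knob [0.7343 0.0797 0.088 ] [315, 165, 20, 12, 164]
knob [ 0.647  -0.0185  0.088 ] [336, 209, 16, 18, 230]
knob [0.54  0.008 0.088] [299, 240, 16, 19, 243]
knob [0.4088 0.1989 0.088 ] [186, 246, 16, 17, 211]
knob [ 0.5561 -0.0494  0.088 ] [324, 248, 24, 18, 255]
knob [ 0.5702 -0.0987  0.088 ] [351, 253, 17, 19, 253]
knob [0.3524 0.0184 0.088 ] [245, 312, 10, 17, 121]
red [322.5 299.8] [318, 295, 9, 10, 61]
red [284.4 268.6] [279, 264, 12, 10, 98]
```

View pics/m11.png

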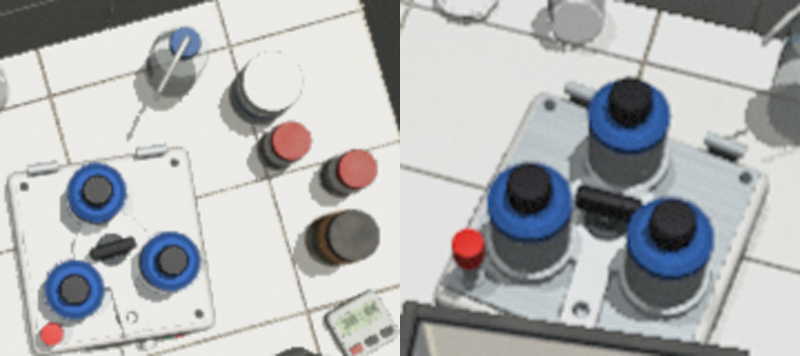

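```bash
python3 -c "
from station import bot
print(bot.close_job())"
```

```text
the job is handed in; nothing more can be done
None
```

The jar mill is loaded and the carrier is free. I handed the job in at about 47 s of the 208 s limit; the hand-in gives no verdict.

**What I did:**
- I turned the carrier about 41° clockwise until the lug hole stood over the bore, then pushed the pin home through both.
- All three jars were there, so I put one on each stub and left the brass blank where it stood. Two jars needed turning before they dropped over the hexagon.
- With every stub loaded, I pulled the pin and pushed it back into its parking hole.

**Last checks:**
- **Pin:** its red knob is within half a pixel of its starting place in the side picture, the only view where I had a starting figure, and it seated against a firm stop.
- **Jars:** all three look fully down.
- **Bystanders:** the wash bottle, white jar and sample bottles look unmoved. The beaker is cut off at the edge of the last close-ups, but no move went near it.
- **Robot:** the arm is clear and touching nothing.

**What didn't go smoothly:**
- The second jar jammed partway and stopped about 2 mm higher than expected by tool height, probably because it slipped in the grip. The pictures show it as low as the first jar.
- After loading, the pin's knob leaned about 3 mm within its play. I gripped it, pushed it back over the bore and held it seated before pulling it.
- One early retreat went to the wrong side because I had a sign wrong. It passed high over the bottles and touched nothing.

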